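Refill the cellar air unit

ROBOT

A 6-joint arm with a two-finger parallel gripper is mounted at the origin on the work surface. World frame = base frame: x ahead of the robot, y to its left, z up, the work surface at z = 0. Lengths are in mm, angles in degrees, forces in N, time in s.
With the tool pointing down it reaches from about 350 to 850 mm from the base axis. Payload 8.1 kg.
Tool frame: the origin (TCP) lies midway between the tips of the shut fingers; the grasp point (between the pads) lies 19 mm behind it; z points along the fingers, y is the line along which they close (so a half turn about z gives the same grasp; the last joint's range is limited). The gripper opens to 85 mm and grips with 20 to 120 N. Pads are 22 mm wide; open, the fingers measure 114 mm over their backs; the gripper's body (76 mm by 85 mm) begins 54 mm behind the grasp point. The pads swing forward as they close: fully open they stand 13 mm farther back than shut.
Start: joints at [-68.721, 7.471, 85.268, -0, 87.261, -4.893], TCP at [264.667, -538.476, 231.292] pointing down, gripper open.
Joint ranges: [-169.43, 169.43], [-51.17, 129.36], [1.28, 143.12], [-76.62, 256.62], [0, 156.53], [-152.29, 152.29]. Speed limits (degrees/s): [136.94, 136.94, 159.86, 180, 180, 180].

INTERFACE

Orientations are given as [roll, pitch, yaw] about the fixed x, y, z axes, in that order (R = Rz(yaw) Ry(pitch) Rx(roll)).
In Python, from bench import r gives the robot as it stands. The module is installed in compiled form; this text tells all that it offers.
- The arm moves only by the tool jog_arm, never from a script. Its argument "rows" is a list of rows, each a list of 2 entries, a list of its own where there are three numbers: the shift along the tool's x, y, z in mm, then the turn, a rotation vector about the tool's x, y, z in rad. A call has 1 to 10 rows; each row is the pose to reach, as a shift and turn from the pose commanded when the call began, along the tool's axes at that moment; what a row does not reach only later rows make up. A row lasts 1/10 s, in which the tool goes at most 50 mm and 8.59 degrees, less where a joint would pass 70% of its speed; a pose out of reach is approached as far as the arm can. A call with a gripper value outside its range is refused whole. "grip" is the finger opening in mm, from 0 to 85.4, set as the call begins (left out, the last holds). The fingers move at their own pace and stop on an object; "force" is the grip in N (left out, the last holds). Time passes only in rows, so rows that repeat a pose let the fingers close. It gives the time, the measured TCP pose, the force, the opening and the grip force at its end, in the units of the state.
- r.sense(): the state, without advancing time (a new reading comes with each control period).
- r.snapshot(name): name is "scene" or "top"; returns (picture, depth): 420x560x3 uint8, blue, green, red; 420x560 float32, mm along the optical axis (not along the pixel's ray), 0 where there is no reading.
- r.camera_params(name): a dict with "fx", "fy", "cx", "cy" (pixels), "pose" (4x4, takes a point from camera to world coordinates). Camera axes: x right, y down, z forward; pixel columns grow to the right and rows downward; lengths in mm; the calibration is good to about 2 mm. A picture is of the moment at which its call begins. camera_params takes no time and is no camera call.
- r.hand_in(): hands the job in; it is judged then, once.
The state is a dict: "time": time; "joint_pos": joint angles; "qd": joint speeds; "joint_efforts": joint torques, N m; "tool_pos": TCP position; "tcp_rot": TCP orientation; "ft_force": force on the tool from outside, world axes, zero at the start; "wrist_torque": the same for the moment, N m; "finger_gap": finger opening in mm; "grip_force": force on a finger pad.
Only numpy, scipy, OpenCV 4.12 (cv2) and the standard library are available. Lean on these libraries where they do the work, as an engineer would, in place of code of your own. Each camera call takes 0.05 s, during which the arm holds its last target. There are 200 camera calls.

TASK

Refill the air unit on the cellar table with the fresh filter cartridges standing on the dark wooden mat: press its release plate so that the sprung hood pops up, swing the hood fully back and see it come to rest, then stand every cartridge upright in a cell of its own in the bay. Press the grille straight down over the two snap hooks until both ends have clicked home, then shut the hood until it latches; do not disturb the other things on the table.

Things in the scene. Friction and masses are not known exactly. Their poses are not given: they have to be found in the camera images.
- unit: White box-shaped air unit, fixed; x -120 to +56 mm, y -130 to +165 mm. Origin on the table under the middle of its bay; x points away from its front, y to its left, z up; heights are above the table. The bay is a recess (x -46 to 46, y -112 to 112, floor at 45 mm, rim at 70 mm) with a row of four square cells along y, 43 mm inside, 48 mm apart, walls 12 mm high.
- push_plate (a point): Middle of the top of the grey release plate (44 mm wide, 41 mm long, top at 74 mm) in the middle of the unit's low front step (56 mm high). Pressed straight down about 5 mm (2 to 5 N) it tips and frees the hood; it springs back. The black latch it works stands 27 mm behind this point, up to 92 mm high, and tips 8 mm forward.
- latch (a joint): Angle of the release plate (rad): 0 at rest, 0.2 fully pressed; the hood comes free at about 0.14.
- hood (a joint): Hood angle (rad): 0 shut and latched, 2.2 fully back at its stop. Freed, spring pins throw it up to about 0.65; from there to 1.0 it sinks back by its weight, beyond 1.1 it falls back to the stop, softly damped. Push it open by the front of a thumb lip; to shut it, bring it forward from behind past 0.9, then press a lip down until it latches (under 10 N). Follow its arc or it jams.
- hood_edge (a point): Middle of the lower front edge of the hood, 109 mm from the hinge line (at the unit's x +54 mm, 72 mm high, along y), level with it when shut. The hood is a grey box without a floor, 114 mm deep, 242 mm wide; its flat top's outer face lies 55 mm above the plane of this edge and the hinge. Two thumb lips, 6 mm thick, reach 26 mm forward (to 140 mm from the hinge line) from this edge, 45 to 105 mm either side of the middle.
- cell0 (a point): Where the centre of a seated cartridge lies in cell 0 (first from the unit's right, its -y end): 66 mm high.
- cell1 (a point): Where the centre of a seated cartridge lies in cell 1 (second from the unit's right, its -y end): 66 mm high.
- cell2 (a point): Where the centre of a seated cartridge lies in cell 2 (third from the unit's right, its -y end): 66 mm high.
- cell3 (a point): Where the centre of a seated cartridge lies in cell 3 (fourth from the unit's right, its -y end): 66 mm high.
- seat (a point): Where the middle of the grille's grip rib lies when the grille is home: in the middle of the bay, 107 mm high, the grille's long side along the unit's y (either way round).
- hook_r_tip (a point): Tip of the barb of the snap hook at the bay's right end (y -96.5 mm), its underside 96.5 mm high. The black cantilever hook, 24 mm wide along x, has a lead-in face sloping up and outward to y -105 at 112 mm, springs outward as the grille's end is pushed down past it, and back over the grille. Rest for the grille: y -93.5 to -99.5, top at 89 mm. Pushing past both takes about 12 N.
- hook_l_tip (a point): Tip of the barb of the snap hook at the bay's left end (y +96.5 mm), its underside 96.5 mm high. The black cantilever hook, 24 mm wide along x, has a lead-in face sloping up and outward to y +105 at 112 mm, springs outward as the grille's end is pushed down past it, and back over the grille. Rest for the grille: y +93.5 to +99.5, top at 89 mm. Pushing past both takes about 12 N.
- grille_grip (a point): Middle of the grille's grip rib, 18 mm above its underside. The grille is a grey slotted plate 50 mm (x) by 200 mm (y) by 6 mm with a rib on top 10 mm thick (x), 64 mm long (y), 24 mm high; 90 g. Site axes: y along the length, z up. At the start it lies rib up on the paper-thin cork mat.
- cart0_mid (a point): Middle of a filter cartridge: white plastic cylinder 37 mm in diameter, 42 mm high, about 55 g, a grey pierced disc on top; axis along z, this point 21 mm above its foot. At the start it stands on the paper-thin dark wooden mat, or is absent (None).
- cart1_mid (a point): Middle of a filter cartridge: white plastic cylinder 37 mm in diameter, 42 mm high, about 55 g, a grey pierced disc on top; axis along z, this point 21 mm above its foot. At the start it stands on the paper-thin dark wooden mat, or is absent (None).
- cart2_mid (a point): Middle of a filter cartridge: white plastic cylinder 37 mm in diameter, 42 mm high, about 55 g, a grey pierced disc on top; axis along z, this point 21 mm above its foot. At the start it stands on the paper-thin dark wooden mat, or is absent (None).
- cart3_mid (a point): Middle of a filter cartridge: white plastic cylinder 37 mm in diameter, 42 mm high, about 55 g, a grey pierced disc on top; axis along z, this point 21 mm above its foot. At the start it stands on the paper-thin dark wooden mat, or is absent (None).
- stopper: Bystander: steel bottle stopper, 34 mm wide, 54 mm high, beyond the wooden mat. Origin at its foot.
- corkscrew: Bystander: flat folded corkscrew, 110 by 16 by 12 mm, lying on the table. Origin under its middle.
- foil_cutter: Bystander: black foil cutter, 50 by 40 by 14 mm. Origin under its middle.
- hygrometer: Bystander: round dial hygrometer lying on the table, 70 mm wide, 22 mm high. Origin under its middle.
- tumbler: Bystander: drinking glass, 76 mm wide, 95 mm high. Origin at its foot.
Things that resemble listed ones, but are neither listed nor needed, are in the scene too. Leave any yellow look-alike of the part that bears cart0_mid alone.

How it is judged:
By the outcome, as a careful person would: the job done as asked, in the order asked, and still so for the second after the job is handed in, with the robot touching nothing.
Of cart0, cart1, cart2, cart3 only 2 to 4 are there at a start; the rules pass over those that are not, and their reading is None.
At some moment in a run one of cart0, cart1, cart2, cart3 may be knocked a few centimetres aside while the robot is not near it.
It also fails if it takes over 210 s, if anything falls off the work surface, if the arm or the gripper's body presses on something with over 40 N, if the wrist force passes 120 N, or if a joint passes its speed limit or range.

## Working session

There is one attempt and no reset: what is moved stays moved. The work goes in short steps, Python scripts to look and compute and a tool call to move; the robot and the scene stay as the last step left them, time stands still between calls to the robot, and variables do not carry over. Pictures are saved under pics/ and viewed, at most 14 in all, crops included, and the job is handed in when it is done.

Besides the shell and the picture viewer there is one more tool, called as a command line: name --argument value ..., lists and objects as JSON in quotes. jog_arm: Moves the arm, as the interface text tells. Its arguments: {"type":"object","properties":{"rows":{"type":"array"},"grip":{"type":"number"},"force":{"type":"number"}},"required":["rows"]}

```bash
mkdir -p pics
cat > h.py <<'E'
import numpy as np, cv2
from bench import r
from scipy.spatial.transform import Rotation as R
def snap(n,f=None):
    im,d=r.snapshot(n)
    if f: cv2.imwrite('pics/'+f,im)
    return im,d,r.camera_params(n)
def xyz(d,p):
    v,u=np.mgrid[0:d.shape[0],0:d.shape[1]]
    c=np.stack([(u-p['cx'])/p['fx']*d,(v-p['cy'])/p['fy']*d,d],-1)
    P=np.array(p['pose']); return c@P[:3,:3].T+P[:3,3]
E
python3 - <<'E'
from h import *
print(r.sense())
for n in("scene","top"):
    im,d,p=snap(n,n+'0.png'); np.savez(n+'0.npz',im=im,d=d,w=xyz(d,p)); print(n,np.round(p['pose'],3).tolist(),p['fx'])
E
```

```text
{'time': 0.0, 'joint_pos': array([-6.87221435e+01,  7.51501908e+00,  8.53295498e+01, -7.57951011e-04,
        8.72632925e+01, -4.89275843e+00]), 'qd': array([ 0.09423429,  0.03626917, -0.05103134,  0.03149209, -0.05221382,
       -0.02176757]), 'joint_efforts': array([ 5.49596207e-04, -5.69404328e+01, -5.00543797e+01, -1.53887404e-04,
        1.46918610e-02, -6.08705491e-06]), 'tool_pos': array([ 264.44110387, -537.95579255,  230.24278858]), 'tcp_rot': array([-1.79892467e+02, -8.44534379e-03,  2.61706439e+01]), 'ft_force': array([ 0.18007857, -0.12919343,  0.16389847]), 'wrist_torque': array([-0.02638348,  0.03512849, -0.0358456 ]), 'grip_force': 0.0, 'finger_gap': 85.38165956890327}
scene [[-0.619, 0.602, -0.504, 1022.15], [0.786, 0.476, -0.395, 354.501], [0.003, -0.641, -0.768, 944.66], [0.0, 0.0, 0.0, 1.0]] 404.46836190335625
top [[-0.021, -0.999, 0.049, 426.013], [-1.0, 0.021, 0.006, -96.014], [-0.007, -0.049, -0.999, 1388.295], [0.0, 0.0, 0.0, 1.0]] 379.9522858527002
```

View pics/top0.png

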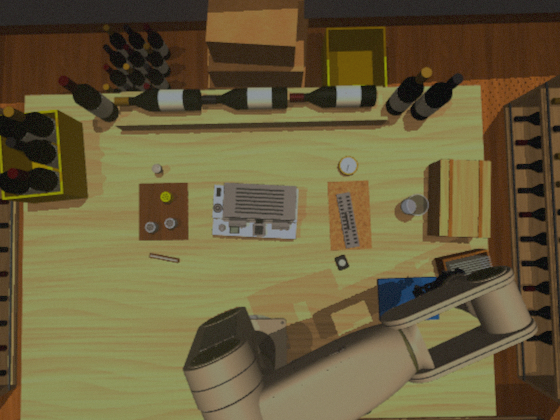

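View pics/scene0.png

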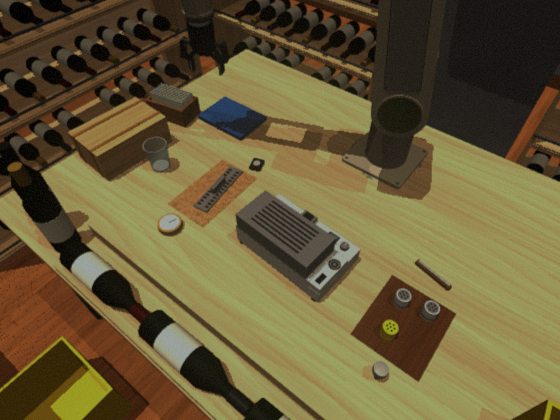

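The top view shows the unit at (256,211), with its front facing the robot (downwards). The grille is on cork at (347,220). White cartridges are at (150,227) and (170,223), and the yellow look-alike at (166,197) is to be left alone. Next I confirm with an enlarged crop and measure.

Run:
```python
from h import *
z=np.load('top0.npz'); im,w=z['im'],z['w']
s=np.load('scene0.npz')
a=cv2.resize(im[170:280,130:380],None,fx=3,fy=3,interpolation=cv2.INTER_CUBIC)
b=cv2.resize(s['im'][265:385,340:470],None,fx=2,fy=2,interpolation=cv2.INTER_CUBIC)
c=np.zeros((600,750,3),np.uint8); c[:330]=a; c[340:580,:260]=b
b=cv2.resize(s['im'][150:305,160:370],None,fx=1.6,fy=1.6); c[340:340+b.shape[0],300:300+b.shape[1]]=b
cv2.imwrite('pics/c0.png',c)
# pieces by height per cam
for nm,q,ww in(('top',z['im'],w),('scene',s['im'],s['w'])):
    hh=ww[...,2]; m=((hh>9)&(hh<140)&(ww[...,0]>330)&(ww[...,0]<800)&(abs(ww[...,1])<450)).astype(np.uint8)
    n,l,st,ce=cv2.connectedComponentsWithStats(m)
    for i in range(1,n):
        if st[i,4]>12:
            p=ww[l==i]; t=p[p[:,2]>np.percentile(p[:,2],90)-6]
            print(nm,ce[i].round(),st[i,4],'min',p.min(0).round(),'max',p.max(0).round(),'topmean',t.mean(0).round(1),q[l==i].mean(0).round())
# unit orientation
m=((w[...,2]>40)&(w[...,0]>330)&(w[...,0]<800)&(abs(w[...,1]+96)<170)).astype(np.uint8)
m[:, :205]=0;m[:,305:]=0
pts=w[m>0][:,:2].astype(np.float32); print('unit',cv2.minAreaRect(pts),len(pts))
hm=(m>0)&(w[...,2]>115); print('hood',cv2.minAreaRect(w[hm][:,:2].astype(np.float32)),np.median(w[hm][:,2]))
```

```text
top [348. 166.] 296 min [ 618. -381.   11.] max [ 688. -315.   30.] topmean [ 651.9 -349.    23. ] [118. 136. 138.]
top [157. 169.] 84 min [636. 321.   9.] max [668. 353.  59.] topmean [652.1 336.7  52.7] [ 94. 113. 121.]
top [255. 211.] 4442 min [ 392. -163.   40.] max [587. 138. 137.] topmean [521.1 -32.1 127.7] [ 97. 104. 108.]
top [167. 197.] 110 min [533. 289.  11.] max [569. 325.  49.] topmean [551.9 307.1  43.2] [ 12. 113. 114.]
top [349. 220.] 80 min [ 419. -360.    9.] max [ 496. -333.   36.] topmean [ 455.5 -344.2   30.7] [75. 83. 90.]
top [171. 223.] 108 min [440. 274.  10.] max [473. 313.  49.] topmean [456.8 293.3  43. ] [85. 92. 98.]
top [152. 227.] 110 min [427. 345.  10.] max [460. 379.  49.] topmean [444.2 362.9  42.8] [80. 89. 94.]
top [159. 257.] 69 min [332. 288.   9.] max [348. 376.  23.] topmean [337.8 339.1  15. ] [ 78.  99. 113.]
scene [218. 185.] 109 min [ 427. -352.   10.] max [ 492. -332.   33.] topmean [ 461.  -340.5   28.5] [42. 52. 59.]
scene [295. 243.] 7323 min [ 397. -162.    9.] max [592. 145. 132.] topmean [528.  -21.6 126.8] [64. 75. 80.]
scene [17
[... 184 characters left out ...]
9.6 336.2  14.3] [52. 71. 87.]
scene [402. 298.] 255 min [441. 278.  10.] max [480. 314.  48.] topmean [461.1 296.4  41.5] [69. 81. 86.]
scene [430. 310.] 277 min [429. 347.   9.] max [467. 384.  46.] topmean [448.1 366.   41.4] [68. 79. 84.]
scene [389. 330.] 283 min [535. 293.  10.] max [573. 329.  45.] topmean [554.8 310.9  41.5] [ 25. 112. 114.]
scene [380. 370.] 234 min [638. 324.  10.] max [672. 357.  56.] topmean [655.9 340.4  51. ] [ 92. 112. 121.]
unit ((488.9725646972656, -39.414817810058594), (238.4591064453125, 179.1851348876953), 85.94788360595703) 3769
hood ((504.64996337890625, -35.971282958984375), (229.3735809326172, 148.39541625976562), 85.94788360595703) 127.50746312877925
```

View pics/c0.png

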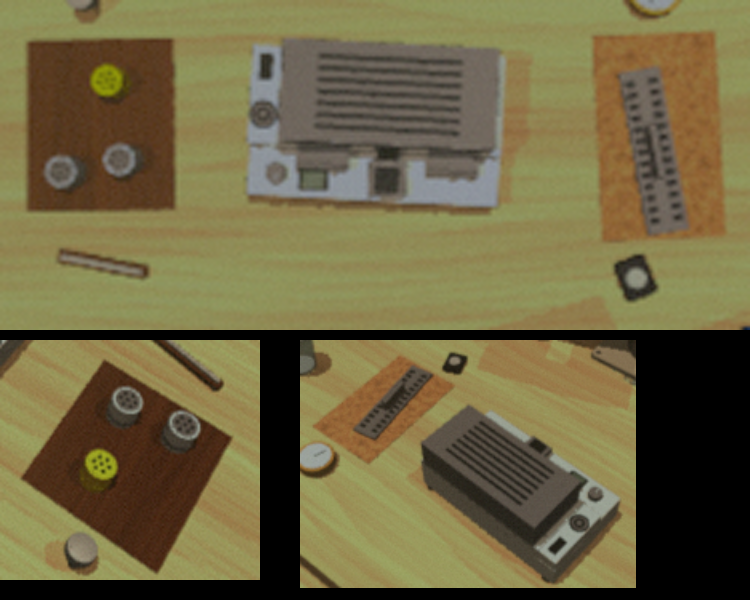

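Run:
```python
from h import *
for nm in('top','scene'):
    z=np.load(nm+'0.npz'); w=z['w'];im=z['im']
    for lo,hi,t in((122,133,'hood'),(50,62,'step'),(68,80,'plate/lips')):
        m=(w[...,2]>lo)&(w[...,2]<hi)&(w[...,0]>370)&(w[...,0]<610)&(w[...,1]>-190)&(w[...,1]<160)
        p=w[m]; yaw=np.radians(-4.0); 
        q=np.stack([p[:,0]*np.cos(yaw)+p[:,1]*np.sin(yaw),-p[:,0]*np.sin(yaw)+p[:,1]*np.cos(yaw)],1)
        if t!='plate/lips':
            print(nm,t,len(p),'z',np.median(p[:,2]).round(1),cv2.minAreaRect(p[:,:2].astype(np.float32)))
            # per-line extents
            ys=np.arange(q[:,1].min()+20,q[:,1].max()-20,10); 
            mn=[[ (q[abs(q[:,1]-y)<5,0]).min(),(q[abs(q[:,1]-y)<5,0]).max()] for y in ys if (abs(q[:,1]-y)<5).any()]
            xs=np.arange(q[:,0].min()+15,q[:,0].max()-15,8)
            mx=[[ (q[abs(q[:,0]-x)<4,1]).min(),(q[abs(q[:,0]-x)<4,1]).max()] for x in xs if (abs(q[:,0]-x)<4).any()]
            print(' x edges',np.median(mn,0).round(1),' y edges',np.median(mx,0).round(1), 'front slope',np.polyfit(ys[:len(mn)],np.array(mn)[:,0],1)[0].round(4))
    # grille & carts
    for lo,hi,t,b in((3,10,'grille',(370,540,-410,-290)),(14,40,'rib',(370,540,-410,-290)),(36,48,'cartA',(435,490,265,325)),(36,48,'cartB',(420,480,335,395))):
        m=(w[...,2]>lo)&(w[...,2]<hi)&(w[...,0]>b[0])&(w[...,0]<b[1])&(w[...,1]>b[2])&(w[...,1]<b[3])
        if t=='grille': m&=(im.max(-1)-im.min(-1).astype(int)<40)
        p=w[m]; print(nm,t,len(p),p.mean(0).round(1),cv2.minAreaRect(p[:,:2].astype(np.float32)))
```

```text
top hood 2399 z 127.3 ((522.0751342773438, -30.92700958251953), (241.8722381591797, 114.12611389160156), 85.8714828491211)
 x edges [467.2 578.7]  y edges [-114.   125.7] front slope 0.0001
top step 929 z 56.1 ((431.7296447753906, -7.0932159423828125), (294.5039367675781, 58.93213653564453), 85.97350311279297)
 x edges [403.1 451.3]  y edges [-123.3  168.4] front slope 0.0014
top grille 418 [ 454.5 -342.3    6.2] ((453.701416015625, -343.0697937011719), (172.78314208984375, 49.157379150390625), 8.602108001708984)
top rib 61 [ 455.5 -343.9   28. ] ((450.4446716308594, -345.93609619140625), (71.25060272216797, 22.89084243774414), 24.198856353759766)
top cartA 84 [457.  292.6  41.9] ((456.0873107910156, 292.79931640625), (36.54349136352539, 31.9915714263916), 88.7945556640625)
top cartB 84 [443.8 362.5  42. ] ((443.35101318359375, 361.6092224121094), (34.24783706665039, 31.984888076782227), 88.83668518066406)
scene hood 3466 z 126.9 ((524.9033813476562, -27.974685668945312), (243.08531188964844, 116.87836456298828), 85.8406982421875)
 x edges [469.2 583.3]  y edges [-112.   128.8] front slope 0.0024
scene step 875 z 55.5 ((493.29083251953125, -7.7709503173828125), (295.23345947265625, 178.1394500732422), 86.11499786376953)
 x edges [405.7 581. ]  y edges [172.4 173.3] front slope -0.0954
scene grille 492 [ 460.7 -338.5    5.8] ((456.7629089355469, -342.0710144042969), (174.7140655517578, 52.712135314941406), 8.666297912597656)
scene rib 92 [ 461.7 -339.1   25. ] ((459.095947265625, -340.8901672363281), (63.516090393066406, 11.958313941955566), 9.533886909484863)
scene cartA 168 [461.3 296.3  41.4] ((460.8618469238281, 295.873046875), (34.60814666748047, 34.9901123046875), 32.91129684448242)
scene cartB 179 [448.3 366.   41.3] ((447.4608459472656, 365.1254577636719), (35.859046936035156, 35.06534194946289), 24.803016662597656)
```

```bash
cat >> h.py <<'E'
U0=np.array([522.,-29.3]); YAW=-4.1
def uw(x,y,z):  # unit -> world
    c,s=np.cos(np.radians(YAW)),np.sin(np.radians(YAW)); return np.array([U0[0]+c*x-s*y,U0[1]+s*x+c*y,z])
def wu(p):
    p=np.asarray(p,float); c,s=np.cos(np.radians(YAW)),np.sin(np.radians(YAW)); d=p[...,:2]-U0
    return np.stack([c*d[...,0]+s*d[...,1],-s*d[...,0]+c*d[...,1],p[...,2]],-1)
def rot(yaw,tilt=0): # tool down, tool x at yaw, tilt about tool y (fingers lean to +tool x)
    return R.from_euler('z',yaw,degrees=True)*R.from_euler('x',180,degrees=True)*R.from_euler('y',tilt,degrees=True)
def go(p,Rt):
    s=r.sense(); Rc=R.from_euler('xyz',s['tcp_rot'],degrees=True)
    print('shift',(Rc.inv().apply(np.asarray(p)-s['tool_pos'])).round(1).tolist(),'rotvec',(Rc.inv()*Rt).as_rotvec().round(3).tolist(),
      't',round(s['time'],1),'at',s['tool_pos'].round(1),s['tcp_rot'].round(1),'unit',wu(s['tool_pos']).round(1),'F',s['ft_force'].round(1))
E
python3 - <<'E'
from h import *
for nm in('top','scene'):
    z=np.load(nm+'0.npz'); u=wu(z['w'])
    m=(u[...,2]>66)&(u[...,2]<82)&(u[...,0]>-118)&(u[...,0]<-62)&(abs(u[...,1])<40)
    p=u[m];print(nm,len(p),p.min(0).round(),p.max(0).round(),p.mean(0).round(1))
    m=(u[...,2]>84)&(u[...,2]<97)&(u[...,0]>-118)&(u[...,0]<-59)&(abs(u[...,1])<40)
    p=u[m];print(' latch',len(p),p.min(0).round(),p.max(0).round(),p.mean(0).round(1)) if len(p) else 0
    m=(u[...,2]>64)&(u[...,2]<80)&(u[...,0]<-62)&(u[...,0]>-118)&(abs(u[...,1])>40)&(abs(u[...,1])<110)
    p=u[m];print(' lips',len(p),p.min(0).round(),p.max(0).round(),p.mean(0).round(1))
go(uw(-89,0,150),rot(-4.1,15))
E
```

```text
top 158 [-114.  -24.   68.] [-62.  21.  79.] [-93.5  -1.5  73.7]
 latch 19 [-69. -12.  84.] [-61.  10.  92.] [-65.4  -0.1  88.8]
 lips 146 [-107. -105.   64.] [-62. 103.  80.] [-73.8   3.8  77.4]
scene 107 [-112.  -21.   67.] [-86.  24.  77.] [-99.4   2.8  73.5]Traceback (most recent call last):
  File "<stdin>", line 9, in <module>
    return umr_minimum(a, axis, None, out, keepdims, initial, where)
ValueError: zero-size array to reduction operation minimum which has no identity
```

Run:
```python
from h import *
go(uw(-94,0,140),rot(-4.1,15))
```

```text
shift [374.3, -390.2, 91.0] rotvec [-0.071, 0.256, 0.525] t 0.1 at [ 264.5 -538.   230.3] [-179.9   -0.    26.2] unit [-220.5 -525.8  230.3] F [ 0.4  0.  -0.4]
```

jog_arm --rows '[[[374,-390,30],[-0.071,0.256,0.525]],[[374,-390,30],[-0.071,0.256,0.525]],[[374,-390,30],[-0.071,0.256,0.525]],[[374,-390,30],[-0.071,0.256,0.525]],[[374,-390,30],[-0.071,0.256,0.525]],[[374,-390,30],[-0.071,0.256,0.525]],[[374,-390,30],[-0.071,0.256,0.525]],[[374,-390,30],[-0.071,0.256,0.525]],[[374,-390,30],[-0.071,0.256,0.525]],[[374,-390,30],[-0.071,0.256,0.525]]]' --grip 0

```text
time: 1.1
tool_pos: [415.9, -60.9, 203.5]
tcp_rot: [179.9, -15.1, -4.1]
ft_force: [1.4, -0.4, 0.2]
finger_gap: -0.3
grip_force: 0.0
```

jog_arm --rows '[[[0,0,0],[0,0,0]],[[0,0,0],[0,0,0]]]'

```text
time: 1.3
tool_pos: [415.8, -60.7, 203.2]
tcp_rot: [179.9, -15.0, -3.7]
ft_force: [0.3, 0.2, 0.5]
finger_gap: -0.1
grip_force: 0.0
```

Run:
```python
from h import *
go(uw(-94,0,90),rot(-4.1,15))
```

```text
shift [-19.7, -39.0, 111.8] rotvec [0.0, -0.0, 0.006] t 1.3 at [415.8 -60.7 203.2] [179.9 -15.   -3.7] unit [-103.7  -38.9  203.2] F [0.3 0.2 0.5]
```

jog_arm --rows '[[[-5,-39,40],[0,0,0]],[[-10,-39,60],[0,0,0]],[[-20,-39,112],[0,0,0]],[[-20,-39,112],[0,0,0]],[[-20,-39,112],[0,0,0]],[[-20,-39,112],[0,0,0]]]'

```text
time: 1.9
tool_pos: [429.6, -26.3, 92.6]
tcp_rot: [179.9, -15.2, -4.2]
ft_force: [0.4, 0.1, -0.0]
finger_gap: -0.1
grip_force: 0.0
```

Run:
```python
from h import *
go(uw(-94,0,70),rot(-4.1,15))
t=r.sense()['tool_pos']
fr=[]
for n in('top','scene'):
    im,d,p=snap(n); P=np.linalg.inv(p['pose']); c=P[:3,:3]@t+P[:3,3]; u=int(p['fx']*c[0]/c[2]+p['cx']);v=int(p['fy']*c[1]/c[2]+p['cy'])
    print(n,u,v); a=im[max(v-45,0):v+45,u-55:u+55].copy(); a=cv2.resize(a,None,fx=3.5,fy=3.5,interpolation=cv2.INTER_CUBIC); cv2.circle(a,(int(55.5*3.5),int(45.5*3.5)),3,(0,0,255),1); fr.append(a)
cv2.imwrite('pics/p1.png',np.hstack(fr))
```

```text
shift [-7.5, -3.7, 21.4] rotvec [0.003, -0.003, -0.002] t 1.9 at [429.6 -26.3  92.6] [179.9 -15.2  -4.2] unit [-92.4  -3.6  92.6] F [ 0.4  0.1 -0. ]
top 259 229
scene 306 211
```

View pics/p1.png

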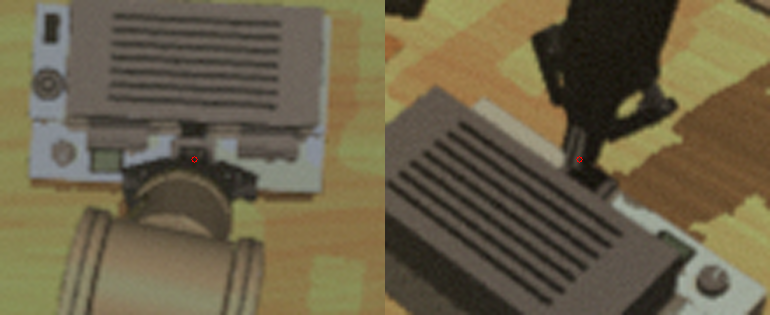

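jog_arm --rows '[[[-5,-3.7,14],[0,0,0]],[[-5,-3.7,14],[0,0,0]],[[-5.5,-3.7,16],[0,0,0]],[[-6,-3.7,18],[0,0,0]],[[-6.5,-3.7,20],[0,0,0]],[[-7,-3.7,21],[0,0,0]],[[-7.2,-3.7,22],[0,0,0]],[[-7.4,-3.7,23],[0,0,0]],[[-7.6,-3.7,23.5],[0,0,0]],[[-7.6,-3.7,23.5],[0,0,0]]]'

```text
time: 3.0
tool_pos: [427.5, -21.1, 67.5]
tcp_rot: [179.9, -15.0, -4.0]
ft_force: [-25.8, 1.8, 33.2]
finger_gap: -0.2
grip_force: 18.5
```

```bash
cat >> h.py <<'E'
def hoodang():
    im,d,p=snap('top'); u=wu(xyz(d,p)); 
    m=(u[...,2]>60)&(u[...,2]<260)&(u[...,0]>-110)&(u[...,0]<220)&(u[...,1]>60)&(u[...,1]<118)
    q=u[m]; 
    for x in range(-100,200,20):
        k=q[abs(q[:,0]-x)<5]
        if len(k): print(x,np.percentile(k[:,2],[10,50,90]).round(),end='; ')
    print()
E
python3 - <<'E'
from h import *
go(uw(-94,0,70),rot(-4.1,15)); hoodang()
E
```

```text
shift [1.4, 1.4, -2.2] rotvec [0.002, -0.0, 0.001] t 3.0 at [427.5 -21.1  67.5] [179.9 -15.   -4. ] unit [-94.8   1.4  67.5] F [-25.8   1.8  33.2]
-100 [61. 61. 64.]; -80 [61. 62. 62.]; -60 [120. 126. 128.]; -40 [124. 134. 143.]; -20 [160. 163. 166.]; 0 [150. 154. 158.]; 20 [142. 145. 148.]; 40 [134. 137. 140.]; 60 [125. 128. 131.]; 80 [120. 122. 125.];
```

jog_arm --rows '[[[1.5,0,-6],[0,0,0]],[[3,0,-12],[0,0,0]],[[-5,0,-20],[0,0,0]],[[-30,0,-25],[0,0,0]],[[-30,0,-25],[0,0,0]],[[-30,0,-25],[0,0,0]]]'

```text
time: 3.65
tool_pos: [392.3, -18.4, 82.0]
tcp_rot: [179.9, -15.1, -4.1]
ft_force: [0.5, -0.8, 0.0]
finger_gap: 0.0
grip_force: 0.0
```

Run:
```python
from h import *
hoodang()
for th in (.5,.6,.65,.75,.85,1,1.1,1.2,1.4):
    print(th,[(round(54-q*np.cos(th)),round(72+q*np.sin(th))) for q in (109,122,130,140)])
go(uw(-130,75,115),rot(-4.1,0))
im,d,p=snap('scene','s2.png')
```

```text
-100 [60. 61. 63.]; -80 [60. 61. 61.]; -60 [65. 70. 74.]; -40 [147. 152. 158.]; -20 [152. 157. 162.]; 0 [176. 180. 184.]; 20 [164. 169. 172.]; 40 [148. 151. 156.]; 60 [131. 136. 141.]; 80 [116. 120. 124.]; 
0.5 [(-42, 124), (-53, 130), (-60, 134), (-69, 139)]
0.6 [(-36, 134), (-47, 141), (-53, 145), (-62, 151)]
0.65 [(-33, 138), (-43, 146), (-49, 151), (-57, 157)]
0.75 [(-26, 146), (-35, 155), (-41, 161), (-48, 167)]
0.85 [(-18, 154), (-27, 164), (-32, 170), (-38, 177)]
1 [(-5, 164), (-12, 175), (-16, 181), (-22, 190)]
1.1 [(5, 169), (-1, 181), (-5, 188), (-10, 197)]
1.2 [(15, 174), (10, 186), (7, 193), (3, 202)]
1.4 [(35, 179), (33, 192), (32, 200), (30, 210)]
shift [8.5, -73.4, -31.9] rotvec [0.002, -0.264, 0.0] t 3.7 at [392.6 -18.5  82.1] [179.9 -15.1  -4.1] unit [-129.9    1.5   82.1] F [-1.1 -0.8 -0.1]
```

View pics/s2.png

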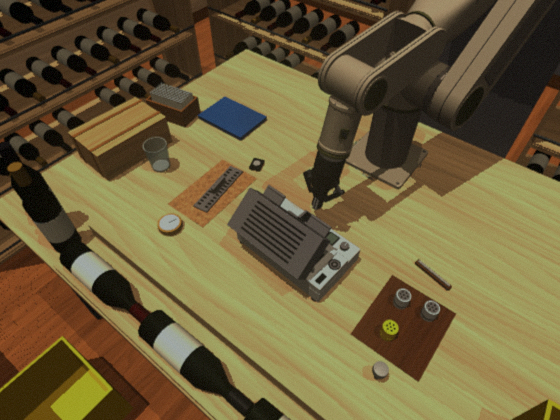

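Run:
```python
from h import *
go(uw(-95,75,143),rot(-4.1,0))
```

```text
shift [49.5, -73.4, -49.9] rotvec [0.002, -0.263, 0.0] t 3.8 at [392.6 -18.5  82.1] [179.9 -15.1  -4.1] unit [-129.8    1.5   82.1] F [ 0.1  0.1 -0.1]
```

jog_arm --rows '[[[12,0,-46],[0,-0.13,0]],[[25,-40,-60],[0,-0.263,0]],[[49.5,-73.4,-49.9],[0,-0.263,0]],[[49.5,-73.4,-49.9],[0,-0.263,0]],[[49.5,-73.4,-49.9],[0,-0.263,0]],[[49.5,-73.4,-49.9],[0,-0.263,0]],[[49.5,-73.4,-49.9],[0,-0.263,0]]]'

```text
time: 4.45
tool_pos: [431.8, 51.7, 143.0]
tcp_rot: [179.9, -0.0, -4.2]
ft_force: [-0.7, -0.2, -0.1]
finger_gap: -0.2
grip_force: 0.0
```

Run:
```python
from h import *
go(uw(-72,75,139),rot(-4.1,0))
t0=wu(r.sense()['tool_pos'])
for th in np.arange(.6,1.36,.05):
    q=np.array([54-140*np.cos(th)-10,75,72+140*np.sin(th)-12]); d=q-t0; print(round(th,2),[round(d[0],0),round(-d[1],0),round(-d[2],0)])
```

```text
shift [23.7, -0.7, 4.0] rotvec [0.002, -0.0, -0.001] t 4.5 at [431.8  51.7 143. ] [179.9  -0.   -4.2] unit [-95.7  74.4 143. ] F [-0.7 -0.2 -0.1]
0.6 [np.float64(24.0), np.float64(-1.0), np.float64(4.0)]
0.65 [np.float64(28.0), np.float64(-1.0), np.float64(-2.0)]
0.7 [np.float64(33.0), np.float64(-1.0), np.float64(-7.0)]
0.75 [np.float64(37.0), np.float64(-1.0), np.float64(-12.0)]
0.8 [np.float64(42.0), np.float64(-1.0), np.float64(-17.0)]
0.85 [np.float64(47.0), np.float64(-1.0), np.float64(-22.0)]
0.9 [np.float64(53.0), np.float64(-1.0), np.float64(-27.0)]
0.95 [np.float64(58.0), np.float64(-1.0), np.float64(-31.0)]
1.0 [np.float64(64.0), np.float64(-1.0), np.float64(-35.0)]
1.05 [np.float64(70.0), np.float64(-1.0), np.float64(-38.0)]
1.1 [np.float64(76.0), np.float64(-1.0), np.float64(-42.0)]
1.15 [np.float64(83.0), np.float64(-1.0), np.float64(-45.0)]
1.2 [np.float64(89.0), np.float64(-1.0), np.float64(-48.0)]
1.25 [np.float64(96.0), np.float64(-1.0), np.float64(-50.0)]
1.3 [np.float64(102.0), np.float64(-1.0), np.float64(-52.0)]
1.35 [np.float64(109.0), np.float64(-1.0), np.float64(-54.0)]
```

jog_arm --rows '[[[12,-1,4],[0,0,0]],[[24,-1,4],[0,0,0]],[[28,-1,-1],[0,0,0]],[[33,-1,-6],[0,0,0]],[[37,-1,-11],[0,0,0]],[[42,-1,-16],[0,0,0]],[[47,-1,-21],[0,0,0]],[[47,-1,-21],[0,0,0]]]'

```text
time: 5.25
tool_pos: [480.2, 50.1, 164.9]
tcp_rot: [179.9, -0.1, -4.1]
ft_force: [0.4, 0.5, 1.1]
finger_gap: 0.2
grip_force: 0.1
```

Run:
```python
from h import *
hoodang()
```

```text
-100 [60. 60. 61.]; 40 [164. 168. 172.]; 60 [143. 149. 153.]; 80 [120. 123. 131.]; 100 [102. 107. 107.];
```

jog_arm --rows '[[[6,0,-5],[0,0,0]],[[11,0,-9],[0,0,0]],[[17,0,-13],[0,0,0]],[[23,0,-16],[0,0,0]],[[29,0,-20],[0,0,0]],[[36,0,-23],[0,0,0]],[[42,0,-26],[0,0,0]],[[49,0,-28],[0,0,0]],[[55,0,-30],[0,0,0]],[[62,0,-32],[0,0,0]]]'

```text
time: 6.3
tool_pos: [541.3, 45.7, 195.7]
tcp_rot: [179.9, 0.0, -4.1]
ft_force: [0.1, -0.4, -0.2]
finger_gap: -0.3
grip_force: 0.0
```

jog_arm --rows '[[[0,0,0],[0,0,0]],[[0,0,0],[0,0,0]],[[0,0,0],[0,0,0]],[[0,0,0],[0,0,0]],[[0,0,0],[0,0,0]],[[0,0,0],[0,0,0]],[[0,0,0],[0,0,0]],[[0,0,0],[0,0,0]]]'

```text
time: 7.1
tool_pos: [540.8, 45.8, 195.8]
tcp_rot: [179.9, 0.0, -4.1]
ft_force: [-0.4, 0.3, -0.1]
finger_gap: 0.1
grip_force: 0.0
```

Run:
```python
from h import *
hoodang(); im,d,p=snap('scene','s3.png')
go(uw(-95,75,260),rot(-4.1,0))
```

```text
-100 [60. 60. 61.]; -80 [64. 64. 64.]; -60 [67. 70. 72.]; -40 [64. 69. 71.]; -20 [67. 71. 92.]; 140 [142. 179. 184.]; 160 [127. 130. 134.]; 
shift [-108.5, 1.3, -64.2] rotvec [0.002, 0.0, 0.0] t 7.2 at [540.8  45.8 195.7] [179.9   0.   -4.1] unit [ 13.4  76.2 195.7] F [ 0.7  0.6 -0.3]
```

View pics/s3.png

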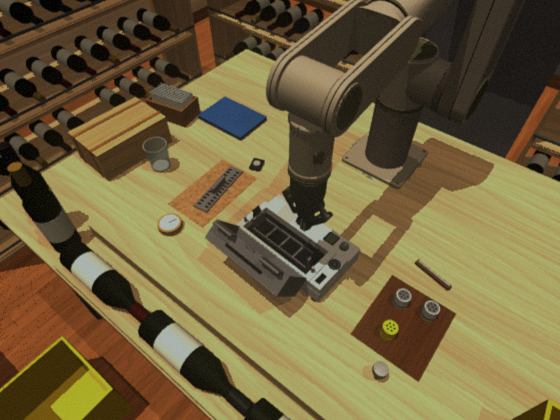

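Run:
```python
from h import *
go([459,294.4,130],rot(85.9,0)); print(r.sense()['joint_pos'].round(1))
```

```text
shift [-99.4, -242.3, 65.4] rotvec [0.001, 0.002, -1.571] t 7.2 at [540.8  45.8 195.7] [179.9   0.   -4.1] unit [ 13.4  76.2 195.7] F [ 0.7  0.6 -0.3]
[-0.5 -0.3 97.1 -0.1 83.2 93.6]
```

jog_arm --rows '[[[-45,-10,-20],[0,0,-0.1]],[[-99,-60,-20],[0,0,-0.3]],[[-99,-242,-20],[0,0,-1.57]],[[-99,-242,-20],[0,0,-1.57]],[[-99,-242,-20],[0,0,-1.57]],[[-99,-242,-20],[0,0,-1.57]],[[-99,-242,-20],[0,0,-1.57]],[[-99,-242,20],[0,0,-1.57]],[[-99,-242,65],[0,0,-1.57]],[[-99,-242,65],[0,0,-1.57]]]' --grip 65 --force 25

```text
time: 8.2
tool_pos: [455.0, 292.2, 123.0]
tcp_rot: [-179.5, 0.5, 79.4]
ft_force: [-0.7, -0.3, -0.1]
finger_gap: 65.2
grip_force: 0.0
```

jog_arm --rows '[[[0,0,0],[0,0,0]],[[0,0,0],[0,0,0]],[[0,0,0],[0,0,0]]]'

```text
time: 8.5
tool_pos: [460.5, 294.6, 132.0]
tcp_rot: [179.9, -0.0, 78.8]
ft_force: [0.7, 0.6, 0.1]
finger_gap: 64.9
grip_force: 0.0
```

```bash
cat >> h.py <<'E'
def carts():
    for n in('top','scene'):
        im,d,p=snap(n); w=xyz(d,p)
        sat=im.max(-1).astype(int)-im.min(-1)
        m=((w[...,2]>36)&(w[...,2]<48)&(w[...,0]>380)&(w[...,0]<600)&(w[...,1]>230)&(w[...,1]<450)&(sat<50)).astype(np.uint8)
        k,l,st,ce=cv2.connectedComponentsWithStats(m)
        for i in range(1,k):
            if st[i,4]>25: print(n,st[i,4],w[l==i].mean(0).round(1))
E
python3 - <<'E'
from h import *
go([459,294.4,130],rot(85.9,0)); print(r.sense()['joint_pos'].round(1)); carts()
# unit refit, open
for n in('top','scene'):
    im,d,p=snap(n); u=wu(xyz(d,p)); np.savez(n+'1.npz',im=im,w=xyz(d,p))
    cv2.imwrite(f'pics/{n}4.png',im)
    m=(abs(u[...,0])<44)&(abs(u[...,1])<110)
    for x in (-40,0): 
        print(n,x,[ (y,float(np.median(u[...,2][(abs(u[...,0]-x)<4)&(abs(u[...,1]-y)<2.5)]).round())) for y in range(-125,126,5) if ((abs(u[...,0]-x)<4)&(abs(u[...,1]-y)<2.5)).any()])
E
```

```text
shift [-0.5, -1.4, 2.0] rotvec [0.002, 0.0, -0.124] t 8.5 at [460.5 294.6 132. ] [179.9  -0.   78.8] unit [-84.5 318.7 132. ] F [0.7 0.6 0.1]
[ 2.730e+01  3.100e+00  1.004e+02 -1.000e-01  7.630e+01  3.850e+01]
top 83 [457.1 293.5  41.4]
scene 172 [461.6 296.1  41.3]
scene 176 [448.1 365.9  41.3]
top -40 [(-125, 70.0), (-120, 72.0), (-115, 66.0), (-110, 43.0), (-105, 46.0), (-100, 47.0), (-95, 46.0), (-90, 40.0), (-85, 46.0), (-80, 47.0), (-75, 43.0), (-70, 45.0), (-65, 45.0), (-60, 46.0), (-55, 45.0), (-50, 46.0), (-45, 46.0), (-40, 46.0), (-35, 46.0), (-30, 48.0), (-25, 46.0), (-20, 46.0), (-15, 49.0), (-10, 44.0), (-5, 46.0), (0, 46.0), (5, 44.0), (10, 44.0), (15, 45.0), (20, 43.0), (25, 47.0), (30, 45.0), (35, 44.0), (40, 45.0), (45, 44.0), (50, 44.0), (55, 44.0), (60, 45.0), (65, 44.0), (70, 48.0), (75, 45.0), (80, 48.0), (85, 44.0), (90, 42.0), (95, 44.0), (100, 41.0), (105, 45.0), (110, 54.0), (115, 68.0), (120, 74.0), (125, 70.0)]
top 0 [(-125, 71.0), (-120, 70.0), (-115, 71.0), (-110, 50.0), (-105, 111.0), (-100, 104.0), (-95, 67.0), (-90, 46.0), (-85, 46.0), (-80, 45.0), (-7
[... 1047 characters left out ...]
.0), (85, 47.0), (90, 49.0), (95, 46.0), (100, 46.0), (105, 46.0), (115, 70.0), (120, 68.0), (125, 70.0)]
scene 0 [(-125, 69.0), (-120, 70.0), (-105, 109.0), (-100, 104.0), (-95, 78.0), (-90, 48.0), (-85, 45.0), (-80, 45.0), (-75, 46.0), (-70, 44.0), (-65, 46.0), (-60, 44.0), (-55, 47.0), (-50, 55.0), (-45, 55.0), (-40, 44.0), (-35, 45.0), (-30, 43.0), (-25, 45.0), (-20, 46.0), (-15, 46.0), (-10, 45.0), (-5, 46.0), (0, 56.0), (5, 47.0), (10, 45.0), (15, 45.0), (20, 45.0), (25, 45.0), (30, 46.0), (35, 45.0), (40, 45.0), (45, 56.0), (50, 53.0), (55, 44.0), (60, 46.0), (65, 45.0), (70, 44.0), (75, 44.0), (80, 43.0), (100, 105.0), (105, 85.0), (110, 115.0), (115, 70.0), (120, 70.0), (125, 69.0)]
```

jog_arm --rows '[[[-0.5,-1.4,40],[0,0,-0.124]],[[-0.5,-1.4,80],[0,0,-0.124]],[[-0.5,-1.4,110],[0,0,-0.124]],[[-0.5,-1.4,118],[0,0,-0.124]],[[-0.5,-1.4,118],[0,0,-0.124]],[[-0.5,-1.4,118],[0,0,-0.124]]]'

```text
time: 9.3
tool_pos: [459.1, 294.3, 14.2]
tcp_rot: [179.9, 0.0, 86.1]
ft_force: [0.4, 0.2, 0.3]
finger_gap: 65.0
grip_force: 0.0
```

jog_arm --rows '[[[0,0,0],[0,0,0]],[[0,0,0],[0,0,0]],[[0,0,0],[0,0,0]],[[0,0,0],[0,0,0]],[[0,0,0],[0,0,0]],[[0,0,0],[0,0,0]],[[0,0,0],[0,0,0]],[[0,0,0],[0,0,0]]]' --grip 20 --force 25

```text
time: 10.1
tool_pos: [459.2, 294.4, 14.4]
tcp_rot: [179.9, 0.0, 86.1]
ft_force: [-1.4, -0.4, 7.5]
finger_gap: 36.2
grip_force: 24.4
```

Run:
```python
from h import *
go(uw(0,24,150),rot(85.9,0))
```

```text
shift [-294.7, 85.1, -135.4] rotvec [0.002, 0.0, 0.003] t 10.1 at [459.2 294.4  14.4] [179.9   0.   86.1] unit [-85.8 318.4  14.4] F [-1.4 -0.4  7.5]
```

jog_arm --rows '[[[0,0,-40],[0,0,0]],[[0,0,-90],[0,0,0]],[[0,0,-136],[0,0,0]],[[-45,13,-136],[0,0,0]],[[-90,26,-136],[0,0,0]],[[-135,39,-136],[0,0,0]],[[-180,52,-136],[0,0,0]],[[-225,65,-136],[0,0,0]],[[-260,75,-136],[0,0,0]],[[-294.7,85,-136],[0,0,0]]]'

```text
time: 11.1
tool_pos: [523.0, -7.8, 149.7]
tcp_rot: [179.9, 0.1, 86.0]
ft_force: [0.2, 0.1, -0.4]
finger_gap: 36.3
grip_force: 25.7
```

jog_arm --rows '[[[0,0,0],[0,0,0]],[[0,0,0],[0,0,0]],[[0,0,0],[0,0,0]]]'

```text
time: 11.4
tool_pos: [522.5, -5.2, 149.0]
tcp_rot: [-180.0, 0.1, 86.1]
ft_force: [-0.3, -0.4, -1.7]
finger_gap: 35.9
grip_force: 25.7
```

Run:
```python
from h import *
go(uw(0,24,90),rot(85.9,0)); print(r.sense()['finger_gap'])
```

```text
shift [-0.0, 1.2, 59.0] rotvec [-0.0, 0.001, 0.004] t 11.4 at [522.5  -5.2 149. ] [-1.80e+02  1.00e-01  8.61e+01] unit [ -1.2  24.1 149. ] F [-0.3 -0.4 -1.7]
35.89953634670817
```

jog_arm --rows '[[[0,1,30],[0,0,0]],[[0,1,60],[0,0,0]],[[0,1,73],[0,0,0]],[[0,1,73],[0,0,0]],[[0,1,73],[0,0,0]]]'

```text
time: 11.9
tool_pos: [523.9, -5.6, 76.7]
tcp_rot: [180.0, 0.1, 86.1]
ft_force: [0.4, -0.2, -0.8]
finger_gap: 35.9
grip_force: 25.7
```

Run:
```python
from h import *
go(uw(0,24,60),rot(85.9,0))
im,d,p=snap('scene'); P=np.linalg.inv(p['pose']); c=P[:3,:3]@uw(0,24,66)+P[:3,3]; u=int(p['fx']*c[0]/c[2]+p['cx']);v=int(p['fy']*c[1]/c[2]+p['cy'])
print(u,v); cv2.imwrite('pics/p5.png',cv2.resize(im[v-45:v+45,u-60:u+60],None,fx=6,fy=6,interpolation=cv2.INTER_CUBIC))
```

```text
shift [0.2, -0.2, 16.7] rotvec [0.0, 0.002, 0.004] t 11.9 at [523.9  -5.6  76.7] [1.80e+02 1.00e-01 8.61e+01] unit [ 0.2 23.8 76.7] F [ 0.4 -0.2 -0.8]
291 243
```

View pics/p5.png

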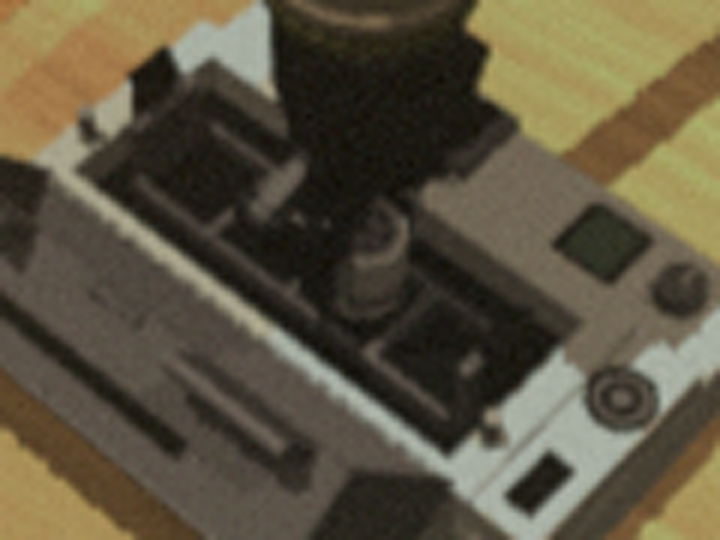

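jog_arm --rows '[[[0,0,2],[0,0,0]],[[0,0,4],[0,0,0]],[[0,0,6],[0,0,0]],[[0,0,8],[0,0,0]],[[0,0,10],[0,0,0]],[[0,0,10],[0,0,0]]]'

```text
time: 12.55
tool_pos: [523.2, -6.1, 65.3]
tcp_rot: [-179.9, 0.1, 86.1]
ft_force: [-0.1, 0.9, -0.4]
finger_gap: 36.3
grip_force: 25.7
```

Below wall top by about 6 mm with no force, so it is entering the cell.

jog_arm --rows '[[[0,0,2],[0,0,0]],[[0,0,4],[0,0,0]],[[0,0,5],[0,0,0]],[[0,0,5.5],[0,0,0]],[[0,0,5.5],[0,0,0]]]'

```text
time: 13.05
tool_pos: [523.5, -6.1, 60.2]
tcp_rot: [-180.0, 0.1, 86.1]
ft_force: [-0.5, -0.4, -0.9]
finger_gap: 36.3
grip_force: 25.7
```

jog_arm --rows '[[[0,0,0],[0,0,0]],[[0,0,0],[0,0,0]],[[0,0,0],[0,0,0]],[[0,0,0],[0,0,0]],[[0,0,-20],[0,0,0]],[[0,0,-50],[0,0,0]],[[0,0,-100],[0,0,0]],[[0,0,-100],[0,0,0]]]' --grip 48

```text
time: 13.85
tool_pos: [528.0, -6.4, 168.2]
tcp_rot: [179.3, 0.1, 86.1]
ft_force: [1.3, 0.1, 1.1]
finger_gap: 47.9
grip_force: 0.0
```

Run:
```python
from h import *
carts(); go([446.1,364.4,160],rot(85.9,0))
for n in('top','scene'):
    im,d,p=snap(n); u=wu(xyz(d,p)); m=(u[...,2]>80)&(u[...,2]<95)&(abs(u[...,0])<35)&(abs(u[...,1])<85)
    q=u[m]; print(n,len(q), q.mean(0).round(1) if len(q) else '')
```

```text
top 85 [444.4 394.2  42.1]
scene 190 [448.2 397.   41.3]
shift [364.3, -104.0, 1.3] rotvec [0.004, 0.002, 0.003] t 13.9 at [525.1  -6.1 162.4] [1.798e+02 1.000e-01 8.610e+01] unit [  1.4  23.3 162.4] F [-0.6 -1.3  0.1]
top 0 
scene 143 [ 3.  26.7 86.1]
```

jog_arm --rows '[[[50,-13,0],[0,0,0]],[[100,-27,0],[0,0,0]],[[150,-40,0],[0,0,0]],[[200,-53,0],[0,0,0]],[[250,-67,0],[0,0,0]],[[300,-80,0],[0,0,0]],[[350,-94,20],[0,0,0]],[[395,-106,50],[0,0,0]],[[395,-106,50],[0,0,0]],[[395,-106,50],[0,0,0]]]' --grip 65

```text
time: 15.05
tool_pos: [441.2, 396.0, 104.9]
tcp_rot: [-179.6, 0.3, 86.3]
ft_force: [-0.6, -1.2, -0.1]
finger_gap: 64.9
grip_force: 0.0
```

Run:
```python
from h import *
carts(); go([446.3,395.6,14],rot(85.9,0))
im,d,p=snap('top'); u=wu(xyz(d,p)); m=(u[...,2]>80)&(u[...,2]<95)&(abs(u[...,0])<35)&(abs(u[...,1])<85); q=u[m]; print(q.mean(0))
```

```text
top 86 [444.3 393.9  42.7]
scene 158 [450.2 397.3  41.3]
shift [1.7, 2.8, 93.8] rotvec [-0.003, 0.004, 0.004] t 15.2 at [443.7 394.5 107.8] [-179.8    0.2   86.2] unit [-108.4  417.1  107.8] F [ 0.4 -0.5  0.1]
[-1.2931234  22.57947472 86.90204688]
```

jog_arm --rows '[[[1.5,2.5,30],[0,0,0.004]],[[1.5,2.5,60],[0,0,0.004]],[[1.5,2.5,60],[0,0,0.004]],[[1.5,2.5,80],[0,0,0.004]],[[1.5,2.5,94],[0,0,0.004]],[[1.5,2.5,94],[0,0,0.004]],[[1.5,2.5,94],[0,0,0.004]]]'

```text
time: 15.9
tool_pos: [447.7, 396.2, 16.5]
tcp_rot: [-180.0, 0.1, 85.8]
ft_force: [-0.0, -0.7, -0.4]
finger_gap: 65.0
grip_force: 0.0
```

jog_arm --rows '[[[0,0,0],[0,0,0]],[[0,0,0],[0,0,0]],[[0,0,0],[0,0,0]],[[0,0,0],[0,0,0]],[[0,0,0],[0,0,0]],[[0,0,0],[0,0,0]],[[0,0,0],[0,0,0]],[[0,0,0],[0,0,0]]]' --grip 20

```text
time: 16.7
tool_pos: [448.1, 397.1, 17.1]
tcp_rot: [179.9, 0.0, 85.9]
ft_force: [-1.1, -0.8, 6.6]
finger_gap: 36.3
grip_force: 25.1
```

Run:
```python
from h import *
go(uw(0,-24,150),rot(85.9,0))
```

```text
shift [-444.0, 104.6, -132.6] rotvec [0.001, 0.0, -0.001] t 16.7 at [448.1 397.1  17.1] [179.9   0.   85.9] unit [-104.2  420.    17.1] F [-1.1 -0.8  6.6]
```

jog_arm --rows '[[[0,0,-40],[0,0,0]],[[0,0,-90],[0,0,0]],[[0,0,-133],[0,0,0]],[[-48,11,-133],[0,0,0]],[[-96,23,-133],[0,0,0]],[[-144,34,-133],[0,0,0]],[[-192,45,-133],[0,0,0]],[[-240,57,-133],[0,0,0]],[[-288,68,-133],[0,0,0]],[[-336,79,-133],[0,0,0]]]'

```text
time: 17.7
tool_pos: [501.9, 54.0, 149.6]
tcp_rot: [180.0, 0.1, 85.9]
ft_force: [1.4, -0.0, -0.9]
finger_gap: 36.2
grip_force: 25.4
```

jog_arm --rows '[[[-40,9,0],[0,0,0]],[[-80,19,0],[0,0,0]],[[-107,25.6,0],[0,0,0]],[[-107,25.6,0],[0,0,0]],[[-107,25.6,0],[0,0,0]],[[-107,25.6,0],[0,0,0]]]'

```text
time: 18.3
tool_pos: [519.5, -51.9, 149.3]
tcp_rot: [-180.0, 0.1, 85.9]
ft_force: [-0.1, 1.5, -0.1]
finger_gap: 36.0
grip_force: 25.4
```

Run:
```python
from h import *
go(uw(0.3,-23,79),rot(85.9,0))
```

```text
shift [-0.2, 1.2, 70.3] rotvec [-0.001, 0.001, -0.0] t 18.3 at [519.5 -51.9 149.3] [-1.80e+02  1.00e-01  8.59e+01] unit [ -0.9 -22.7 149.3] F [-0.1  1.5 -0.1]
```

jog_arm --rows '[[[0,1,30],[0,0,0]],[[0,1,60],[0,0,0]],[[0,1,70],[0,0,0]],[[0,1,70],[0,0,0]],[[0,1,73],[0,0,0]],[[0,1,76],[0,0,0]],[[0,1,79],[0,0,0]],[[0,1,82],[0,0,0]],[[0,1,82],[0,0,0]]]'

```text
time: 19.2
tool_pos: [520.5, -53.0, 67.2]
tcp_rot: [-180.0, 0.1, 85.9]
ft_force: [-0.2, -0.1, -0.7]
finger_gap: 36.3
grip_force: 25.4
```

jog_arm --rows '[[[0,0,2],[0,0,0]],[[0,0,4],[0,0,0]],[[0,0,4.5],[0,0,0]],[[0,0,4.5],[0,0,0]]]'

```text
time: 19.6
tool_pos: [520.5, -52.9, 62.7]
tcp_rot: [-180.0, 0.1, 85.9]
ft_force: [-0.3, 0.5, -0.4]
finger_gap: 36.2
grip_force: 25.4
```

jog_arm --rows '[[[0,0,0],[0,0,0]],[[0,0,0],[0,0,0]],[[0,0,0],[0,0,0]],[[0,0,0],[0,0,0]],[[0,0,-20],[0,0,0]],[[0,0,-50],[0,0,0]],[[0,0,-100],[0,0,0]],[[0,0,-120],[0,0,0]],[[0,0,-120],[0,0,0]]]' --grip 48

```text
time: 20.5
tool_pos: [523.5, -53.3, 187.8]
tcp_rot: [179.6, 0.2, 85.9]
ft_force: [0.8, 0.0, -0.6]
finger_gap: 48.0
grip_force: 0.0
```

Run:
```python
from h import *
go([457,-341,160],rot(8.5,0)); print(r.sense()['joint_pos'].round(1))
for n in('top','scene'):
    im,d,p=snap(n); u=wu(xyz(d,p)); m=((u[...,2]>78)&(u[...,2]<95)&(abs(u[...,0])<35)&(abs(u[...,1])<85)).astype(np.uint8)
    k,l,st,ce=cv2.connectedComponentsWithStats(m)
    for i in range(1,k):
        if st[i,4]>20: print(n,st[i,4],u[l==i].mean(0).round(1))
```

```text
shift [-291.7, -45.7, 28.3] rotvec [0.008, -0.003, 1.35] t 20.5 at [523.5 -53.3 187.8] [179.6   0.2  85.9] unit [  3.2 -23.8 187.8] F [ 0.8  0.  -0.6]
[-1.130e+01 -3.000e+00  1.006e+02 -1.000e-01  8.200e+01 -7.200e+00]
scene 144 [  3.7 -21.5  85.9]
scene 150 [ 3.6 27.1 86. ]
```

jog_arm --rows '[[[-30,-5,-5],[0,0,0.13]],[[-75,-12,0],[0,0,0.27]],[[-120,-19,0],[0,0,0.4]],[[-165,-26,0],[0,0,0.55]],[[-210,-33,0],[0,0,0.7]],[[-255,-40,0],[0,0,0.85]],[[-292,-46,10],[0,0,1.0]],[[-292,-46,20],[0,0,1.15]],[[-292,-46,28],[0,0,1.3]],[[-292,-46,28],[0,0,1.35]]]' --grip 40

```text
time: 21.6
tool_pos: [451.6, -339.6, 151.1]
tcp_rot: [-179.8, 0.3, 8.1]
ft_force: [-0.7, -0.1, -0.4]
finger_gap: 40.3
grip_force: 0.0
```

jog_arm --rows '[[[0,0,80],[0,0,0]],[[0,0,80],[0,0,0]],[[0,0,80],[0,0,0]],[[0,0,80],[0,0,0]],[[0,0,80],[0,0,0]]]'

```text
time: 22.1
tool_pos: [454.5, -341.6, 77.1]
tcp_rot: [179.8, -0.0, 8.5]
ft_force: [-0.1, 0.3, 0.5]
finger_gap: 40.1
grip_force: 0.0
```

Run:
```python
from h import *
go([457.3,-342.4,8.5],rot(8.6,0))
s=r.sense();t=s['tool_pos']; fr=[]
for n in('top','scene'):
    im,d,p=snap(n); P=np.linalg.inv(p['pose']); c=P[:3,:3]@np.array([457,-342,20])+P[:3,3]; u=int(p['fx']*c[0]/c[2]+p['cx']);v=int(p['fy']*c[1]/c[2]+p['cy'])
    fr.append(cv2.resize(im[v-40:v+40,u-45:u+45],None,fx=4.4,fy=4.4,interpolation=cv2.INTER_CUBIC))
cv2.imwrite('pics/p6.png',np.hstack(fr))
```

```text
shift [2.6, 1.0, 68.6] rotvec [0.003, -0.001, -0.002] t 22.1 at [ 454.5 -341.6   77.1] [179.8  -0.    8.5] unit [ -45.  -316.3   77.1] F [-0.1  0.3  0.5]
```

View pics/p6.png

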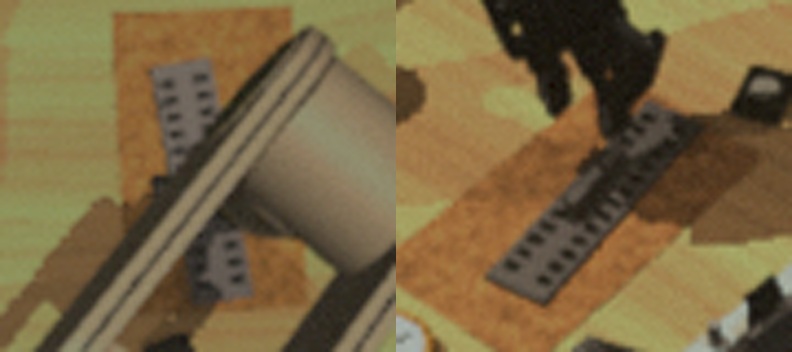

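jog_arm --rows '[[[2.6,1,30],[0,0,0]],[[2.6,1,55],[0,0,0]],[[2.6,1,62],[0,0,0]],[[2.6,1,68],[0,0,0]],[[2.6,1,68],[0,0,0]],[[2.6,1,68],[0,0,0]]]'

```text
time: 22.8
tool_pos: [457.3, -342.3, 8.9]
tcp_rot: [179.8, -0.0, 8.5]
ft_force: [0.6, -0.3, 0.9]
finger_gap: 39.9
grip_force: 0.0
```

jog_arm --rows '[[[0,0,0],[0,0,0]],[[0,0,0],[0,0,0]],[[0,0,0],[0,0,0]],[[0,0,0],[0,0,0]],[[0,0,0],[0,0,0]],[[0,0,0],[0,0,0]],[[0,0,0],[0,0,0]],[[0,0,0],[0,0,0]]]' --grip 3 --force 70

```text
time: 23.6
tool_pos: [457.1, -342.2, 8.6]
tcp_rot: [179.8, -0.0, 8.5]
ft_force: [-0.6, -0.5, 6.2]
finger_gap: 8.5
grip_force: 70.5
```

Run:
```python
from h import *
go(uw(0,0,165),rot(85.9,0))
```

```text
shift [110.6, -299.4, -157.3] rotvec [0.003, 0.002, -1.351] t 23.6 at [ 457.1 -342.2    8.6] [179.8  -0.    8.5] unit [ -42.4 -316.8    8.6] F [-0.6 -0.5  6.2]
```

jog_arm --rows '[[[0,0,-30],[0,0,0]],[[0,0,-70],[0,0,0]],[[0,0,-110],[0,0,-0.1]],[[0,0,-157],[0,0,-0.25]],[[0,0,-157],[0,0,-0.4]],[[0,0,-157],[0,0,-0.55]],[[0,0,-157],[0,0,-0.7]],[[0,0,-157],[0,0,-0.85]],[[0,0,-157],[0,0,-1.0]],[[0,0,-157],[0,0,-1.15]]]'

```text
time: 24.6
tool_pos: [456.2, -341.1, 164.0]
tcp_rot: [-180.0, 0.1, 74.8]
ft_force: [-0.3, -0.4, -1.5]
finger_gap: 8.3
grip_force: 69.4
```

jog_arm --rows '[[[0,0,0],[0,0,-0.1]],[[0,0,0],[0,0,-0.2]],[[0,0,0],[0,0,-0.2]],[[0,0,0],[0,0,-0.2]]]'

```text
time: 25.0
tool_pos: [456.3, -341.2, 164.2]
tcp_rot: [-180.0, 0.1, 85.7]
ft_force: [0.5, -0.3, -0.3]
finger_gap: 8.7
grip_force: 69.4
```

Run:
```python
from h import *
go(uw(0,0,165),rot(85.9,0))
for n in('top','scene'):
    im,d,p=snap(n); w=xyz(d,p); print(n)
    m=(w[...,2]>150)&(w[...,2]<169)&(w[...,0]>400)&(w[...,0]<520)&(w[...,1]>-460)&(w[...,1]<-225)
    q=w[m]; print(len(q),cv2.minAreaRect(q[:,:2].astype(np.float32)),np.median(q[:,2])) if len(q) else 0
```

```text
shift [315.9, 42.1, -1.3] rotvec [-0.001, 0.001, -0.004] t 25.0 at [ 456.3 -341.2  164.2] [-1.80e+02  1.00e-01  8.57e+01] unit [ -43.2 -315.8  164.2] F [ 0.5 -0.3 -0.3]
top
313 ((459.7412414550781, -284.88653564453125), (82.45999145507812, 49.74366760253906), 85.7646713256836) 161.48714645554696
scene
650 ((458.76788330078125, -341.31121826171875), (205.1924591064453, 52.576908111572266), 85.73181915283203) 161.00345506846793
```

jog_arm --rows '[[[45,6,-1],[0,0,0]],[[90,12,-1],[0,0,0]],[[135,18,-1],[0,0,0]],[[180,24,-1],[0,0,0]],[[225,30,-1],[0,0,0]],[[270,36,-1],[0,0,0]],[[300,40,-1],[0,0,0]],[[316,42,-1],[0,0,0]],[[316,42,-1],[0,0,0]],[[316,42,-1],[0,0,0]]]'

```text
time: 26.1
tool_pos: [521.1, -29.2, 164.8]
tcp_rot: [-180.0, 0.1, 85.9]
ft_force: [-0.1, 0.0, -1.1]
finger_gap: 8.4
grip_force: 69.4
```

jog_arm --rows '[[[0,0,25],[0,0,0]],[[0,0,33],[0,0,0]],[[0,0,33],[0,0,0]],[[0,0,33],[0,0,0]]]'

```text
time: 26.5
tool_pos: [521.0, -29.9, 132.1]
tcp_rot: [-180.0, 0.1, 85.8]
ft_force: [0.6, -0.5, -0.5]
finger_gap: 8.1
grip_force: 69.4
```

Run:
```python
from h import *
go(uw(0,0,120),rot(85.9,0))
fr=[]
for n in('top','scene'):
    im,d,p=snap(n,n+'7.png'); u=wu(xyz(d,p)); 
    m=(u[...,2]>120)&(u[...,2]<137)&(abs(u[...,0])<40)&(abs(u[...,1])<115); q=u[m]; print(n,len(q),cv2.minAreaRect(q[:,:2].astype(np.float32)),np.median(q[:,2]),q.min(0),q.max(0))
    P=np.linalg.inv(p['pose']); c=P[:3,:3]@uw(0,0,110)+P[:3,3]; a=int(p['fx']*c[0]/c[2]+p['cx']);b=int(p['fy']*c[1]/c[2]+p['cy'])
    fr.append(cv2.resize(im[b-45:b+45,a-48:a+48],None,fx=4.1,fy=4.1,interpolation=cv2.INTER_CUBIC))
cv2.imwrite('pics/p7.png',np.hstack(fr))
for n in('top','scene'):
    z=np.load(n+'1.npz'); u=wu(z['w'])
    for s in(-1,1):
        m=(u[...,2]>98)&(u[...,2]<118)&(abs(u[...,0])<30)&(abs(u[...,1]-s*102)<14); q=u[m]; print(n,s,len(q),q.mean(0).round(1),q.min(0).round(),q.max(0).round())
```

```text
shift [0.7, 0.9, 12.1] rotvec [-0.001, 0.002, -0.002] t 26.5 at [521.  -29.9 132.1] [-1.80e+02  1.00e-01  8.58e+01] unit [ -0.9  -0.7 132.1] F [ 0.6 -0.5 -0.5]
top 181 ((-5.580547332763672, -6.758476257324219), (47.14337158203125, 192.9689483642578), 2.9005286693573) 130.04562290995523 [ -26.5922847  -103.2376312   123.09616974] [ 22.33720351  88.92616505 135.07655063]
scene 977 ((1.4356155395507812, -0.1323394775390625), (52.24683380126953, 199.76744079589844), 0.028977742418646812) 129.51683418326854 [ -24.71672606 -100.01938574  120.60449812] [ 27.54067923  99.76394869 136.92354587]
top -1 22 [  -2.2 -103.7  108.3] [ -13. -107.   99.] [  10. -100.  117.]
top 1 26 [ -2.  100.7 106. ] [-13.  96.  99.] [ 11. 107. 113.]
scene -1 48 [   2.1 -100.4  105. ] [  -9. -107.   98.] [ 16. -95. 113.]
scene 1 31 [  3.1 104.4 106. ] [-11.  98.  98.] [ 14. 109. 115.]
```

View pics/p7.png

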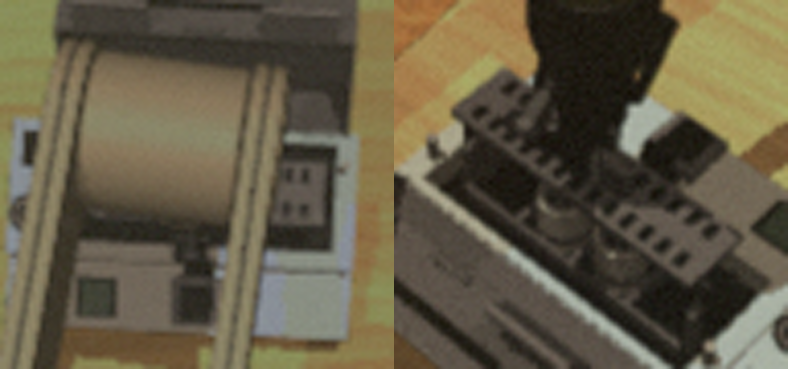

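jog_arm --rows '[[[2,1.5,6],[0,0,0]],[[2,1.5,12],[0,0,0]],[[2,1.5,15],[0,0,0]],[[2,1.5,18],[0,0,0]],[[2,1.5,20],[0,0,0]],[[2,1.5,22],[0,0,0]],[[2,1.5,22],[0,0,0]]]'

```text
time: 27.3
tool_pos: [523.0, -27.5, 110.0]
tcp_rot: [180.0, 0.1, 85.9]
ft_force: [1.2, -1.1, 0.7]
finger_gap: 8.5
grip_force: 69.8
```

Run:
```python
from h import *
go(uw(0,0,98),rot(85.9,0)); print(r.sense()['wrist_torque'])
im,d,p=snap('scene'); u=wu(xyz(d,p)); m=(u[...,2]>98)&(u[...,2]<115)&(abs(u[...,0])<30)&(abs(u[...,1])<99); q=u[m]
A=np.c_[q[:,:2],np.ones(len(q))]; h=np.linalg.lstsq(A,q[:,2],rcond=None)[0]; print(len(q),h)
```

```text
shift [-1.9, -0.9, 12.0] rotvec [0.0, 0.002, -0.001] t 27.3 at [523.  -27.5 110. ] [1.80e+02 1.00e-01 8.59e+01] unit [  0.9   1.9 110. ] F [ 1.2 -1.1  0.7]
[ 0.00018884 -0.08457577  0.03447848]
918 [-1.75126324e-02  2.24518777e-03  1.06938616e+02]
```

jog_arm --rows '[[[0,0,1.5],[0,0,0]],[[0,0,3],[0,0,0]],[[0,0,4.5],[0,0,0]],[[0,0,6],[0,0,0]],[[0,0,6],[0,0,0]]]'

```text
time: 27.85
tool_pos: [522.9, -27.5, 103.7]
tcp_rot: [-180.0, 0.1, 85.9]
ft_force: [1.5, -1.0, 0.4]
finger_gap: 8.8
grip_force: 69.7
```

jog_arm --rows '[[[0,0,1],[0,0,0]],[[0,0,2],[0,0,0]],[[0,0,3],[0,0,0]],[[0,0,4],[0,0,0]],[[0,0,4],[0,0,0]]]'

```text
time: 28.35
tool_pos: [522.4, -27.0, 99.3]
tcp_rot: [-179.9, 0.1, 85.9]
ft_force: [0.7, 1.2, -1.7]
finger_gap: 8.3
grip_force: 69.5
```

jog_arm --rows '[[[0,0,0.7],[0,0,0]],[[0,0,1.4],[0,0,0]],[[0,0,2.1],[0,0,0]],[[0,0,2.8],[0,0,0]],[[0,0,2.8],[0,0,0]]]'

```text
time: 28.85
tool_pos: [522.7, -27.4, 97.6]
tcp_rot: [-180.0, 0.1, 85.9]
ft_force: [-3.7, -0.1, 5.1]
finger_gap: 8.5
grip_force: 70.4
```

Run:
```python
from h import *
s=r.sense(); print(s['wrist_torque'],s['ft_force'])
im,d,p=snap('scene'); u=wu(xyz(d,p)); m=(u[...,2]>84)&(u[...,2]<106)&(abs(u[...,0])<26)&(abs(u[...,1])<99); q=u[m]
for y in range(-105,110,10):
    k=q[abs(q[:,1]-y)<5]; 
    if len(k): print(y,len(k),np.percentile(k[:,2],[10,50,90]).round(1),end='; ')
P=np.linalg.inv(p['pose']); c=P[:3,:3]@uw(0,0,110)+P[:3,3]; a=int(p['fx']*c[0]/c[2]+p['cx']);b=int(p['fy']*c[1]/c[2]+p['cy'])
cv2.imwrite('pics/p8.png',cv2.resize(im[b-45:b+50,a-60:a+60],None,fx=6,fy=6,interpolation=cv2.INTER_CUBIC))
```

```text
[ 0.13926822  0.55115493 -0.06580103] [-3.66476568 -0.06034601  5.11885716]
-95 62 [ 93.2  95.3 102. ]; -85 47 [92.5 94.5 96.6]; -75 57 [91.7 94.3 96.3]; -65 35 [93.1 95.2 96.6]; -55 10 [92.8 95.9 96.6]; -45 12 [92.4 94.4 96.3]; -35 12 [92.4 94.  95.4]; -25 15 [92.7 94.5 96. ]; -15 18 [92.3 93.8 95.4]; -5 15 [92.2 94.3 96.7]; 5 25 [92.2 94.8 97.6]; 15 43 [ 92.4  94.7 100.4]; 25 48 [91.9 94.3 97.6]; 35 65 [92.5 94.4 97. ]; 45 64 [92.9 94.7 96.9]; 55 59 [92.8 94.6 96. ]; 65 65 [92.  94.2 96. ]; 75 66 [92.2 94.5 96.4]; 85 63 [93.2 94.8 96.7]; 95 52 [93.  94.5 98.2];
```

View pics/p8.png

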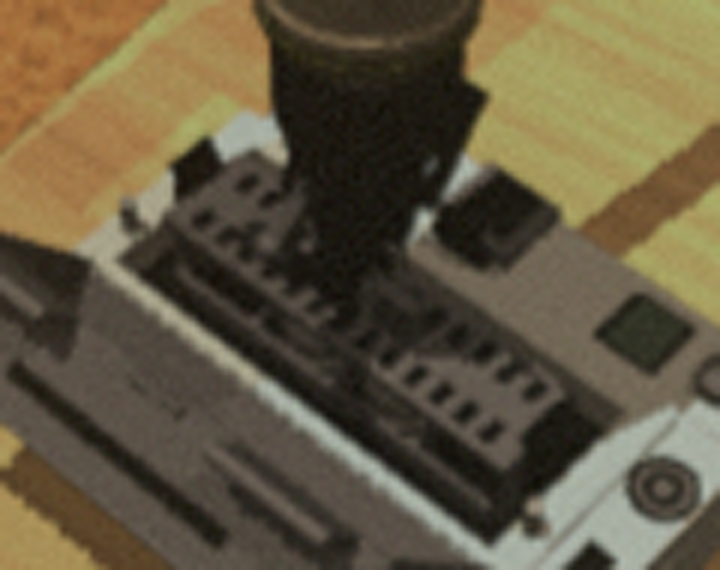

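jog_arm --rows '[[[0,0,0.5],[0,0,0]],[[0,0,0.7],[0,0,0]],[[0,0,0.7],[0,0,0]],[[0,0,0],[0,0,0]]]'

```text
time: 29.3
tool_pos: [522.9, -27.4, 97.6]
tcp_rot: [180.0, 0.1, 85.9]
ft_force: [0.1, -0.0, -0.1]
finger_gap: 8.4
grip_force: 69.7
```

jog_arm --rows '[[[0,0,0],[0,0,0]],[[0,0,0],[0,0,0]],[[0,0,0],[0,0,0]],[[0,0,0],[0,0,0]],[[0,0,-10],[0,0,0]],[[0,0,-40],[0,0,0]],[[0,0,-90],[0,0,0]],[[0,0,-140],[0,0,0]],[[0,0,-140],[0,0,0]],[[0,0,-140],[0,0,0]]]' --grip 30

```text
time: 30.3
tool_pos: [524.2, -27.3, 239.8]
tcp_rot: [179.7, 0.1, 85.9]
ft_force: [0.5, 0.0, -0.4]
finger_gap: 30.1
grip_force: 0.0
```

Run:
```python
from h import *
for n in ('scene','top'):
    im,d,p=snap(n); u=wu(xyz(d,p)); m=(u[...,2]>84)&(u[...,2]<125)&(abs(u[...,0])<30)&(abs(u[...,1])<115); q=u[m]; print(n)
    for y in range(-105,110,10):
        k=q[abs(q[:,1]-y)<5]; 
        if len(k): print(y,len(k),np.percentile(k[:,2],[10,50,90]).round(1),end='; ')
    # hood at rest
    m=(u[...,0]>60)&(u[...,0]<260)&(abs(u[...,1])<130)&(u[...,2]>20); q=u[m]; print('hood',q.min(0).round(),q.max(0).round())
    for y in (-115,-75,0,75,115):
        print(y,[(x,float(np.percentile(q[(abs(q[:,0]-x)<5)&(abs(q[:,1]-y)<8)][:,2],90).round())) for x in range(60,260,15) if ((abs(q[:,0]-x)<5)&(abs(q[:,1]-y)<8)).any()])
s=r.sense(); go(uw(0,0,300),rot(-4.1,0))
P=np.linalg.inv(r.camera_params('scene')['pose'])
for th in (2.2,1.8,1.4,1.0,.8,.5,.2,0):
    print(th,[(a,b,round(54-a*np.cos(th)+b*np.sin(th)),round(72+a*np.sin(th)+b*np.cos(th))) for a,b in((109,0),(140,0),(109,55),(-5,55),(55,55))])
```

```text
scene
-105 30 [ 97.3 107.3 111.2]; -95 68 [ 92.5  95.8 102.5]; -85 55 [92.6 94.7 96.8]; -75 57 [91.7 94.2 95.7]; -65 59 [92.  94.1 96.4]; -55 57 [92.8 94.4 96. ]; -45 56 [92.2 94.4 95.9]; -35 46 [92.1 94.7 96.5]; -25 58 [ 92.2  95.2 118. ]; -15 61 [ 92.3  96.2 118.1]; -5 62 [ 92.2  95.6 117.6]; 5 67 [ 92.5  95.8 118. ]; 15 61 [ 93.2  95.7 118.1]; 25 70 [ 92.9  95.6 118.3]; 35 79 [ 93.   95.3 109.6]; 45 67 [92.7 94.4 96.1]; 55 66 [92.5 94.6 96.5]; 65 68 [92.  94.3 96.4]; 75 70 [93.  94.6 96.5]; 85 64 [93.1 95.  97. ]; 95 60 [92.7 94.7 97.8]; 105 65 [ 88.9  95.5 111.2]; hood [  60. -122.   42.] [165. 123. 343.]
-115 [(60, 79.0), (75, 97.0), (90, 120.0), (105, 139.0), (120, 162.0), (135, 152.0), (150, 141.0), (165, 133.0)]
-75 [(60, 67.0), (75, 60.0), (120, 166.0), (135, 183.0), (150, 143.0), (165, 133.0)]
0 [(60, 341.0), (75, 61.0), (120, 161.0), (135, 153.0), (150, 143.0), (165, 132.0)]
75 [(60, 68.0), (75, 61.0), (120, 167.0), (135, 183.0), (150, 142.0), (165, 131.0)]
115 [(60, 82.0), (75, 95.0), (90, 115.0), (105, 137.0), (120, 160.0), (135, 152.0), (150, 141.0), (165, 132.0)]
top
-
[... 1072 characters left out ...]
9, 178), (140, 0, 86, 208), (109, 55, 132, 166), (-5, 55, 106, 55), (55, 55, 120, 113)]
1.4 [(109, 0, 35, 179), (140, 0, 30, 210), (109, 55, 90, 189), (-5, 55, 109, 76), (55, 55, 99, 136)]
1.0 [(109, 0, -5, 164), (140, 0, -22, 190), (109, 55, 41, 193), (-5, 55, 103, 98), (55, 55, 71, 148)]
0.8 [(109, 0, -22, 150), (140, 0, -44, 172), (109, 55, 18, 189), (-5, 55, 97, 107), (55, 55, 55, 150)]
0.5 [(109, 0, -42, 124), (140, 0, -69, 139), (109, 55, -15, 173), (-5, 55, 85, 118), (55, 55, 32, 147)]
0.2 [(109, 0, -53, 94), (140, 0, -83, 100), (109, 55, -42, 148), (-5, 55, 70, 125), (55, 55, 11, 137)]
0 [(109, 0, -55, 72), (140, 0, -86, 72), (109, 55, -55, 127), (-5, 55, 59, 127), (55, 55, -1, 127)]
```

Run:
```python
from h import *
go(uw(165,75,240),rot(-4.1,0))
```

```text
shift [72.9, 164.7, -4.1] rotvec [0.0, 0.003, 1.57] t 30.4 at [522.4 -27.1 236.3] [-1.799e+02  1.000e-01  8.590e+01] unit [2.000e-01 2.200e+00 2.363e+02] F [ 0.1 -0.5  0.3]
```

jog_arm --rows '[[[0,0,-20],[0,0,0.15]],[[10,20,-20],[0,0,0.3]],[[20,40,-20],[0,0,0.45]],[[30,60,-20],[0,0,0.6]],[[40,80,-20],[0,0,0.75]],[[50,105,-20],[0,0,0.9]],[[60,130,-20],[0,0,1.05]],[[70,150,-20],[0,0,1.2]],[[73,165,-20],[0,0,1.35]],[[73,165,-20],[0,0,1.5]]]' --grip 0

```text
time: 31.4
tool_pos: [692.8, 34.3, 253.2]
tcp_rot: [179.9, 0.3, -0.4]
ft_force: [-0.1, 0.3, -0.7]
finger_gap: -0.3
grip_force: 0.0
```

jog_arm --rows '[[[0,0,0],[0,0,0.07]],[[0,0,0],[0,0,0.07]],[[0,0,0],[0,0,0.07]]]'

```text
time: 31.7
tool_pos: [692.0, 33.8, 255.1]
tcp_rot: [179.9, 0.2, -4.0]
ft_force: [0.4, -0.2, 0.1]
finger_gap: -0.2
grip_force: 0.0
```

Run:
```python
from h import *
go(uw(160,75,168),rot(-4.1,0))
```

```text
shift [-4.8, -0.1, 87.1] rotvec [0.002, 0.003, 0.002] t 31.7 at [692.   33.8 255.1] [179.9   0.2  -4. ] unit [165.   75.1 255.1] F [ 0.4 -0.2  0.1]
```

jog_arm --rows '[[[-4.8,0,40],[0,0,0]],[[-4.8,0,75],[0,0,0]],[[-4.8,0,87],[0,0,0]],[[-4.8,0,87],[0,0,0]],[[-4.8,0,87],[0,0,0]]]'

```text
time: 32.2
tool_pos: [688.5, 33.9, 171.4]
tcp_rot: [179.9, -0.1, -4.1]
ft_force: [-0.1, 0.5, 0.4]
finger_gap: 0.0
grip_force: 0.0
```

Run:
```python
from h import *
t=wu(r.sense()['tool_pos']); print(t)
for th in np.arange(2.2,.86,-.08):
    s,c=np.sin(th),np.cos(th); a=129
    x=max(54-140*c,54-a*c)+3*s+11; z=72+a*s+3*c
    print(round(th,2),round(x),round(z),'rows',[round(x-t[0],1),round(t[1]-75,1),round(t[2]-z,1)])
```

```text
[161.52928614  74.97992253 171.36481028]
2.2 150 175 rows [np.float64(-11.7), np.float64(-0.0), np.float64(-3.2)]
2.12 141 180 rows [np.float64(-20.9), np.float64(-0.0), np.float64(-9.1)]
2.04 131 186 rows [np.float64(-30.5), np.float64(-0.0), np.float64(-14.3)]
1.96 121 190 rows [np.float64(-40.6), np.float64(-0.0), np.float64(-18.8)]
1.88 110 194 rows [np.float64(-51.1), np.float64(-0.0), np.float64(-22.6)]
1.8 100 197 rows [np.float64(-61.8), np.float64(-0.0), np.float64(-25.6)]
1.72 89 199 rows [np.float64(-72.8), np.float64(-0.0), np.float64(-27.8)]
1.64 78 200 rows [np.float64(-83.9), np.float64(-0.0), np.float64(-29.1)]
1.56 67 201 rows [np.float64(-94.9), np.float64(-0.0), np.float64(-29.7)]
1.48 56 201 rows [np.float64(-105.2), np.float64(-0.0), np.float64(-29.4)]
1.4 46 200 rows [np.float64(-115.5), np.float64(-0.0), np.float64(-28.3)]
1.32 36 198 rows [np.float64(-125.6), np.float64(-0.0), np.float64(-26.3)]
1.24 26 195 rows [np.float64(-135.6), np.float64(-0.0), np.float64(-23.6)]
1.16 16 191 rows [np.float64(-145.3), np.float64(-0.0), np.float64(-20.1)]
1.08 7 187 rows [np.float64(-154.7), np.float64(-0.0), np.float64(-15.8)]
1.0 -2 182 rows [np.float64(-163.7), np.float64(-0.0), np.float64(-10.8)]
0.92 -11 176 rows [np.float64(-172.3), np.float64(-0.0), np.float64(-5.1)]
```

jog_arm --rows '[[[-6,0,-1],[0,0,0]],[[-12,0,-3],[0,0,0]],[[-16.5,0,-6],[0,0,0]],[[-21,0,-9],[0,0,0]],[[-26,0,-12],[0,0,0]],[[-30.5,0,-14],[0,0,0]],[[-35.5,0,-16.5],[0,0,0]],[[-40.5,0,-19],[0,0,0]],[[-46,0,-21],[0,0,0]],[[-51,0,-22.5],[0,0,0]]]'

```text
time: 33.2
tool_pos: [636.5, 37.7, 192.4]
tcp_rot: [179.9, 0.0, -4.1]
ft_force: [1.8, -0.7, 0.9]
finger_gap: 0.1
grip_force: 0.5
```

```bash
cat >> h.py <<'E'
def hood2():
    s=r.sense(); print('t',round(s['time'],1),'unit',wu(s['tool_pos']).round(1),'F',s['ft_force'].round(1))
    for n in('scene','top'):
        im,d,p=snap(n); u=wu(xyz(d,p)); m=(u[...,2]>75)&(u[...,2]<225)&(u[...,0]>-95)&(u[...,0]<200)&(u[...,1]<-60)&(u[...,1]>-95); q=u[m]
        print(n,[(x,float(np.percentile(q[abs(q[:,0]-x)<5][:,2],90).round())) for x in range(-90,190,15) if (abs(q[:,0]-x)<5).sum()>2])
E
python3 -c "
from h import *
hood2()"
```

```text
t 33.2 unit [109.4  75.  192.4] F [ 1.8 -0.7  0.9]
scene [(90, 203.0), (105, 201.0), (120, 170.0), (135, 165.0)]
top [(-15, 97.0), (0, 99.0), (15, 98.0), (90, 207.0), (105, 174.0), (120, 171.0), (135, 166.0)]
```

Hood follows at ~1.85. Continuing along the arc.

jog_arm --rows '[[[-5.5,0,-1.5],[0,0,0]],[[-11,0,-3],[0,0,0]],[[-16.5,0,-4],[0,0,0]],[[-22,0,-5],[0,0,0]],[[-27,0,-6],[0,0,0]],[[-33,0,-6.5],[0,0,0]],[[-38,0,-7],[0,0,0]],[[-44,0,-7],[0,0,0]],[[-49,0,-7],[0,0,0]],[[-54,0,-7],[0,0,0]]]'

```text
time: 34.3
tool_pos: [582.7, 41.6, 199.3]
tcp_rot: [179.9, 0.0, -4.1]
ft_force: [0.9, -0.6, -0.6]
finger_gap: 0.1
grip_force: 0.2
```

```bash
python3 -c "
from h import *
hood2()"
```

```text
t 34.3 unit [ 55.4  75.  199.3] F [ 0.9 -0.6 -0.6]
scene [(-15, 97.0), (45, 210.0), (60, 185.0), (75, 186.0), (90, 188.0), (105, 151.0)]
top [(-15, 98.0), (0, 97.0), (15, 98.0), (45, 210.0), (60, 187.0), (75, 189.0), (90, 190.0)]
```

jog_arm --rows '[[[-5,0,0],[0,0,0]],[[-10,0,0],[0,0,0]],[[-15,0,1],[0,0,0]],[[-20.5,0,2],[0,0,0]],[[-25.5,0,3.5],[0,0,0]],[[-30.5,0,5],[0,0,0]],[[-35,0,6.5],[0,0,0]],[[-40,0,8.5],[0,0,0]],[[-45,0,10.5],[0,0,0]],[[-50,0,12.5],[0,0,0]]]'

```text
time: 35.4
tool_pos: [532.8, 45.1, 186.7]
tcp_rot: [179.9, 0.0, -4.1]
ft_force: [0.1, 0.7, -0.7]
finger_gap: -0.0
grip_force: 0.1
```

```bash
python3 -c "
from h import *
hood2()"
```

```text
t 35.4 unit [  5.5  75.  186.7] F [ 0.1  0.7 -0.7]
scene [(0, 195.0), (15, 178.0), (30, 186.0), (45, 194.0), (60, 184.0), (75, 156.0), (90, 130.0), (105, 105.0)]
top [(-15, 197.0), (0, 182.0), (15, 182.0), (30, 190.0), (45, 196.0), (60, 178.0), (75, 151.0), (90, 126.0)]
```

jog_arm --rows '[[[-4.5,0,2.5],[0,0,0]],[[-9,0,5],[0,0,0]],[[-13,0,7.5],[0,0,0]],[[-17.5,0,10.5],[0,0,0]],[[-20,0,12],[0,0,0]],[[-22,0,13],[0,0,0]],[[-22,0,13],[0,0,0]],[[-22,0,13],[0,0,0]],[[-22,0,13],[0,0,0]]]'

```text
time: 36.4
tool_pos: [511.5, 46.6, 174.1]
tcp_rot: [179.9, 0.0, -4.1]
ft_force: [0.1, 0.1, -0.5]
finger_gap: 0.0
grip_force: 0.0
```

```bash
python3 -c "
from h import *
hood2()"
```

```text
t 36.4 unit [-15.9  75.  174.1] F [ 0.1  0.1 -0.5]
scene [(-45, 167.0), (-30, 155.0), (-15, 161.0), (0, 181.0), (15, 181.0), (30, 169.0), (45, 157.0), (60, 144.0), (75, 130.0), (90, 118.0)]
top [(-45, 162.0), (-30, 151.0), (-15, 168.0), (0, 184.0), (15, 176.0), (30, 164.0), (45, 152.0), (60, 140.0), (75, 128.0), (90, 116.0)]
```

jog_arm --rows '[[[0,0,-10],[0,0,0]],[[-10,0,-10],[0,0,0]],[[-25,0,-10],[0,0,0]],[[-34,0,-5],[0,0,0]],[[-34,0,5],[0,0,0]],[[-34,0,8],[0,0,0]],[[-34,0,8],[0,0,0]]]'

```text
time: 37.2
tool_pos: [476.9, 49.0, 164.8]
tcp_rot: [179.9, 0.1, -4.1]
ft_force: [0.0, 0.2, -0.0]
finger_gap: -0.3
grip_force: 0.0
```

Run:
```python
from h import *
t=wu(r.sense()['tool_pos']); print(t)
for th in list(np.arange(.65,-.01,-.05))+[-.02,-.04]:
    x=54-140*np.cos(th)+7; z=75+140*np.sin(th); print(round(th,2),[round(float(x-t[0]),1),round(float(t[1]-75),1),round(float(t[2]-z),1)])
```

```text
[-50.55510918  74.86649011 164.80029317]
0.65 [0.1, -0.1, 5.1]
0.6 [-4.0, -0.1, 10.8]
0.55 [-7.8, -0.1, 16.6]
0.5 [-11.3, -0.1, 22.7]
0.45 [-14.5, -0.1, 28.9]
0.4 [-17.4, -0.1, 35.3]
0.35 [-20.0, -0.1, 41.8]
0.3 [-22.2, -0.1, 48.4]
0.25 [-24.1, -0.1, 55.2]
0.2 [-25.7, -0.1, 62.0]
0.15 [-26.9, -0.1, 68.9]
0.1 [-27.7, -0.1, 75.8]
0.05 [-28.3, -0.1, 82.8]
-0.0 [-28.4, -0.1, 89.8]
-0.02 [-28.4, -0.1, 92.6]
-0.04 [-28.3, -0.1, 95.4]
```

jog_arm --rows '[[[0,0,5],[0,0,0]],[[-2,0,8],[0,0,0]],[[-4,0,11],[0,0,0]],[[-6,0,14],[0,0,0]],[[-8,0,17],[0,0,0]],[[-9.5,0,20],[0,0,0]],[[-11.5,0,23],[0,0,0]],[[-13,0,26],[0,0,0]],[[-14.5,0,29],[0,0,0]],[[-17.5,0,35],[0,0,0]]]'

```text
time: 38.2
tool_pos: [460.2, 50.2, 131.0]
tcp_rot: [179.9, -0.0, -4.1]
ft_force: [-1.1, 0.4, 1.1]
finger_gap: -0.2
grip_force: 0.6
```

```bash
python3 -c "
from h import *
hood2()"
```

```text
t 38.2 unit [-67.3  74.9 131. ] F [-1.1  0.4  1.1]
scene [(-75, 130.0), (-60, 127.0), (-30, 164.0), (-15, 162.0), (0, 156.0), (15, 150.0), (30, 145.0), (45, 138.0), (60, 131.0), (75, 125.0)]
top [(-75, 132.0), (-60, 125.0), (-45, 133.0), (-30, 164.0), (-15, 162.0), (0, 155.0), (15, 149.0), (30, 143.0), (45, 137.0), (60, 132.0), (75, 126.0)]
```

jog_arm --rows '[[[-2.5,0,6.5],[0,0,0]],[[-5,0,13],[0,0,0]],[[-6,0,16.5],[0,0,0]],[[-6.7,0,20],[0,0,0]],[[-7.5,0,23.5],[0,0,0]],[[-8.3,0,27],[0,0,0]],[[-9,0,30.5],[0,0,0]],[[-9.5,0,34],[0,0,0]],[[-10,0,37],[0,0,0]],[[-10.3,0,40],[0,0,0]]]'

```text
time: 39.3
tool_pos: [449.7, 50.9, 91.0]
tcp_rot: [179.9, 0.0, -4.1]
ft_force: [-4.6, 0.5, 9.1]
finger_gap: 0.1
grip_force: 4.5
```

jog_arm --rows '[[[-0.2,0,3],[0,0,0]],[[-0.5,0,6],[0,0,0]],[[-0.6,0,9],[0,0,0]],[[-0.7,0,12],[0,0,0]],[[-0.7,0,13.5],[0,0,0]],[[-0.7,0,13.5],[0,0,0]]]'

```text
time: 39.9
tool_pos: [449.6, 51.0, 79.3]
tcp_rot: [179.9, -0.0, -4.1]
ft_force: [-8.7, 0.0, 20.9]
finger_gap: -0.0
grip_force: 10.4
```

```bash
python3 -c "
from h import *
hood2()
for n in('scene','top'):
    im,d,p=snap(n); u=wu(xyz(d,p)); m=(u[...,2]>115)&(u[...,2]<150)&(u[...,0]>-45)&(u[...,0]<50)&(abs(u[...,1])<110); q=u[m]; print(len(q),np.linalg.lstsq(np.c_[q[:,:2],np.ones(len(q))],q[:,2],rcond=None)[0])
    m=(u[...,2]>60)&(u[...,2]<100)&(u[...,0]>-85)&(u[...,0]<-66)&(u[...,1]>-95)&(u[...,1]<-55);print('lip',np.median(u[m],0))
"
```

```text
t 39.9 unit [-78.   74.9  79.3] F [-8.7  0.  20.9]
scene [(-45, 129.0), (-30, 128.0), (-15, 128.0), (0, 127.0), (15, 128.0), (30, 128.0), (45, 128.0), (60, 126.0)]
top [(-90, 84.0), (-75, 80.0), (-60, 126.0), (-45, 130.0), (-30, 130.0), (-15, 130.0), (0, 130.0), (15, 132.0), (30, 131.0), (45, 130.0), (60, 128.0)]
2547 [-1.26148698e-03 -9.84000671e-04  1.26479397e+02]
lip [nan nan nan]
1610 [-1.20079248e-06 -1.15402369e-03  1.27022447e+02]
lip [-75.35057242 -76.98452768  78.4453826 ]
  return _methods._mean(a, axis=axis, dtype=dtype,
  ret = um.true_divide(
```

Hood top is level at 127 and the lip top is at 78, so it is shut. I release slowly, retreat clear and check that it stays down.

jog_arm --rows '[[[0,0,-3],[0,0,0]],[[0,0,-6],[0,0,0]],[[0,0,-12],[0,0,0]],[[-5,0,-30],[0,0,0]],[[-20,0,-70],[0,0,0]],[[-20,0,-120],[0,0,0]],[[-20,0,-150],[0,0,0]],[[-20,-40,-150],[0,0,0]],[[-20,-80,-150],[0,0,0]],[[-20,-120,-150],[0,0,0]]]'

```text
time: 41.1
tool_pos: [437.8, 173.5, 227.8]
tcp_rot: [179.9, -0.0, -4.2]
ft_force: [0.3, -0.7, 0.2]
finger_gap: 0.0
grip_force: 0.0
```

jog_arm --rows '[[[-20,-40,0],[0,0,0]],[[-40,-80,0],[0,0,0]],[[-40,-120,0],[0,0,0]],[[-40,-120,0],[0,0,0]],[[-40,-120,0],[0,0,0]],[[-40,-120,0],[0,0,0]],[[-40,-120,0],[0,0,0]]]'

```text
time: 41.8
tool_pos: [406.6, 293.9, 227.1]
tcp_rot: [179.9, 0.0, -4.2]
ft_force: [0.1, -0.7, -0.6]
finger_gap: 0.2
grip_force: 0.0
```

```bash
python3 -c "
from h import *
hood2()
for n in('scene','top'):
    im,d,p=snap(n); u=wu(xyz(d,p)); m=(u[...,2]>115)&(u[...,2]<150)&(u[...,0]>-45)&(u[...,0]<50)&(abs(u[...,1])<110); q=u[m]; print(len(q),np.linalg.lstsq(np.c_[q[:,:2],np.ones(len(q))],q[:,2],rcond=None)[0])
    if n=='scene': cv2.imwrite('pics/fin.png',im)
"
```

```text
t 41.8 unit [-138.2  314.1  227.1] F [ 0.1 -0.7 -0.6]
scene [(-45, 128.0), (-30, 129.0), (-15, 129.0), (0, 129.0), (15, 129.0), (30, 129.0), (45, 128.0), (60, 126.0)]
top [(-90, 80.0), (-75, 83.0), (-60, 128.0), (-45, 132.0), (-30, 130.0), (-15, 131.0), (0, 131.0), (15, 130.0), (30, 131.0), (45, 129.0), (60, 128.0)]
2572 [-7.57082650e-03 -4.32747704e-04  1.26966893e+02]
1875 [-9.48780120e-03 -9.64050833e-05  1.27317882e+02]
```

View pics/fin.png

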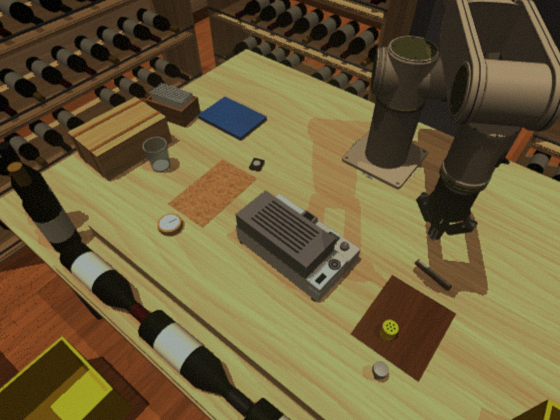

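The final view shows the hood shut at (295,240), the yellow look-alike untouched at (390,329) and the bystanders in place. I compare the hood's slope with the initial shut state, then hand in.

```bash
python3 -c "
from h import *
for n in('scene','top'):
    u=wu(np.load(n+'0.npz')['w']); m=(u[...,2]>115)&(u[...,2]<150)&(u[...,0]>-45)&(u[...,0]<50)&(abs(u[...,1])<110); q=u[m]; print(np.linalg.lstsq(np.c_[q[:,:2],np.ones(len(q))],q[:,2],rcond=None)[0])
"
```

```text
[-5.16032168e-03  6.97415078e-04  1.26942521e+02]
[-1.09254494e-02 -4.01874581e-04  1.27354081e+02]
```

The slope is the same as in the initial latched state.

```bash
python3 -c "
from h import *
print(r.hand_in())"
```

```text
the job is handed in; nothing more can be done
None
```

I refilled the air unit and handed the job in after about 42 s of robot time: both white cartridges present are upright in cells 1 and 2, the grille lies level at home height under both hooks, and the hood is shut and latched. My first press on the release plate reached 33 N against the stated 2 to 5 N, under the 40 N limit.

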